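# Close the plaster casting box with the matching wall from the stock tray

### The arm

A 7-joint arm with a two-finger parallel gripper is mounted at the origin on the work surface. World frame = base frame: x ahead of the robot, y to its left, z up, the work surface at z = 0. Lengths are in mm, angles in rad, forces in N, time in s.
With the tool pointing down it reaches from about 350 to 775 mm from the base axis. Payload 3.1 kg.
Tool frame: the origin (TCP) lies midway between the tips of the shut fingers; the grasp point (between the pads) lies 19 mm behind it; z points along the fingers, y is the line along which they close (so a half turn about z gives the same grasp; the last joint's range is limited). The gripper opens to 85 mm and grips with 20 to 120 N. Pads are 22 mm wide; open, the fingers measure 114 mm over their backs; the gripper's body (76 mm by 85 mm) begins 54 mm behind the grasp point. The pads swing forward as they close: fully open they stand 13 mm farther back than shut.
Start: joints at [-0.042, 0.311, 0.014, 1.512, -0.004, 1.319, -0.027], TCP at [550.016, 0.031, 203.904] pointing down, gripper open.
Joint ranges: [-2.7, 2.7], [-0.3, 1.91], [-1.27, 1.3], [0.12, 2.57], [-1.44, 4.58], [0.2, 2.03], [-3.05, 3.05]. Speed limits (rad/s): [2.79, 2.79, 3.14, 3.14, 3.14, 3.14, 3.14].

### API

Orientations are given as [roll, pitch, yaw] about the fixed x, y, z axes, in that order (R = Rz(yaw) Ry(pitch) Rx(roll)).
In Python, from rig import arm gives the robot as it stands. The module is installed in compiled form; this text tells all that it offers.
- The arm moves only by the tool carry_out, never from a script. Its argument "plan" is one flat list of numbers, 5 for each row, row after row: the closure, from 0 (fully open) to 1 (shut), then the shift along the tool's x, y, z in units of 150 mm (1.0 is 150 mm), then the turn about the tool's z in units of 360 degrees (1.0 is 360 degrees). A call has 1 to 5 rows; each row is the pose to reach, as a shift and turn from the pose commanded when the call began, along the tool's axes at that moment, turning the shorter way round; what a row does not reach only later rows make up. A row lasts 1/12 s, in which the tool goes at most 41.7 mm and 7.16 degrees, less where a joint would pass 70% of its speed; a pose out of reach is approached as far as the arm can. A call with a number of a shift or a turn outside -1 to 1 is refused whole. A call with a gripper value outside its range is refused whole. The fingers move at their own pace and stop on an object; the grip force is fixed at half the most. Time passes only in rows, so rows that repeat a pose let the fingers close. It gives the time, the measured TCP pose, the force, the opening and the grip force at its end, in the units of the state.
- arm.state(): the state, without advancing time (a new reading comes with each control period).
- arm.snapshot(name): name is "scene" or "side" or "wrist"; returns a dict with "image" (400x640x3 uint8, blue, green, red), "fovy" (degrees; the focal length in pixels is half the picture's height over the tangent of half this angle, whatever the lens; pixels are square), "cx", "cy" (the principal point, pixels), "k1" (the pictures are not rectified: a ray, as slopes to the right and down, at radius r is drawn at 1 + k1 r^2 times it, then the intrinsics apply), "pose" (4x4, takes a point from camera to world coordinates). Camera axes: x right, y down, z forward; pixel columns grow to the right and rows downward; lengths in mm; the calibration is good to about 2 mm. A picture is of the moment at which its call begins. There is no depth.
- arm.finish_job(): hands the job in; it is judged then, once.
The state is a dict: "time_s": time; "joints": joint angles; "qvel": joint speeds; "joint_torque": joint torques, N m; "tcp_pos": TCP position; "eef_rot": TCP orientation; "contact_force": force on the tool from outside, world axes, zero at the start; "moment": the same for the moment, N m; "finger_gap": finger opening in mm; "finger_force": force on a finger pad.
Only numpy, scipy, OpenCV 4.12 (cv2) and the standard library are available. Lean on these libraries where they do the work, as an engineer would, in place of code of your own. Each camera call takes 0.05 s, during which the arm holds its last target. There are 200 camera calls.

### The job

Close the open side of the plaster casting box: draw the one wall board that matches the box's back wall in length and height out of the tightly packed stock tray, and stand it on edge on the base board across the opening, its ends in line with the outer faces of the side walls. Push it snug against both side walls so that no plaster can leak. Do not shift the plaster model in the box, and leave the other boards in the tray.

Things in the scene. Friction and masses are not known exactly. Their poses are not given: they have to be found in the camera images.
- wall: the board to fetch: a plain pale wooden board 160 mm long, 28 mm thick, 60 mm high, standing on its long narrow edge (0.15 to 0.27 kg). Origin at the centre of its underside; x along its length, y through its thickness, z up. It may be used either way round. Pushed sideways it slides if pushed within about 15 mm of its foot, as with fingertips leading; pushed higher it tips over
- end_a (a point): middle of the lower edge of the board's +x end, 80 mm from the board's origin; axes as the board's
- end_b (a point): middle of the lower edge of the board's -x end, 80 mm from the board's origin; axes as the board's
- tray: plywood stock tray fixed to the bench: floor 6 mm thick, 235 mm (x) by 187 mm (y); side walls and a rear wall (at +x) 12 mm thick, 62 mm high over the bench; open at -x. Origin: centre of its underside, z up. Five boards of one wood and thickness stand in it on edge, lengthwise along x, in any order, about 4 mm apart, middles near x = -20 and y = -64, -32, 0, 32, 64 mm: no room for fingers between
- mouth (a point): middle of the tray's open end, on its floor (6 mm above the bench), at x = -117.5 mm of the tray; no lip, and free bench before it. A board pushed out comes out here towards the tray's -x. Axes as the tray's
- rear (a point): middle of the foot of the rear wall's inner face, on the tray's floor, at x = 105.5 mm of the tray. 40 to 50 mm are free between it and the rear ends of the 160 mm boards: shut fingers fit in there. Fingers that follow a board out of the tray have a lane about 36 mm wide between its neighbours. Axes as the tray's
- tall_a: a board of the tray that is too high: 160 mm long, 28 mm thick, 75 mm high; origin and axes as for the wall
- tall_b: another board that is too high: 160 mm long, 28 mm thick, 75 mm high; origin and axes as for the wall
- low: a board of the tray that is too low: 160 mm long, 28 mm thick, 45 mm high; origin and axes as for the wall
- short: a board of the tray that is too short: 110 mm long, 28 mm thick, 60 mm high; origin and axes as for the wall
- box: casting box fixed to the bench: white base board 18 mm thick, x = -185 to 115, y = -115 to 115 mm; on it wooden walls 28 mm thick, 60 mm high: two side walls along x from -55 to 55 mm with outer faces at y = -80 and 80 mm, and behind them the back wall, 160 mm long. Open at -x: the missing wall goes against the side walls' ends at x = -55 mm. Origin: middle of the cavity, on the bench, z up
- seat (a point): where the origin of the missing wall belongs: on the base board, 18 mm above the bench, at x = -69 mm, y = 0 of the box; axes as the box's, so the wall's length lies along y and it is pushed home towards +x
- model: white plaster model standing loose in the box's cavity, a small bowl upside down: 74 mm wide, 44 mm high, 0.3 kg. Origin at the centre of its underside, up to 6 mm behind the middle of the cavity, so 18 mm or more are left between it and the wall to be set: little room for a finger inside

How it is judged:
By the outcome, as a careful person would: the job done as asked, in the order asked, and still so for the second after the job is handed in, with the robot touching nothing.
It also fails if it takes over 64 s, if anything falls off the work surface, if the arm or the gripper's body presses on something with over 40 N, if the wrist force passes 120 N, or if a joint passes its speed limit or range.

## Working session

There is one attempt and no reset: what is moved stays moved. The work goes in short steps, Python scripts to look and compute and a tool call to move; the robot and the scene stay as the last step left them, time stands still between calls to the robot, and variables do not carry over. Pictures are saved under pics/ and viewed, at most 10 in all, crops included, and the job is handed in when it is done.

Besides the shell and the picture viewer there is one more tool, called after ">>>" in YAML: its name, and indented under it one key for each argument. carry_out: Moves the arm, as the interface text tells. Its arguments: {"type":"object","properties":{"plan":{"type":"array","items":{"type":"number","minimum":-1,"maximum":1}}},"required":["plan"]}

```bash
mkdir -p pics; cat > h.py <<'E'
import numpy as np, cv2
from rig import arm
def snap(n,f):
    s=arm.snapshot(n); cv2.imwrite('pics/'+f+'.png',s['image']); 
    np.savez('pics/'+f+'.npz',**{k:v for k,v in s.items()}); return s
def load(f): return dict(np.load('pics/'+f+'.npz'))
def K(s):
    f=200/np.tan(np.radians(float(s['fovy']))/2); return np.array([[f,0,s['cx']],[0,f,s['cy']],[0,0,1]],float)
def px2w(s,uv,z):
    p=cv2.undistortPoints(np.array(uv,float).reshape(-1,1,2),K(s),np.array([float(s['k1']),0,0,0]),) .reshape(-1,2)
    d=np.c_[p,np.ones(len(p))]@s['pose'][:3,:3].T; o=s['pose'][:3,3]
    z=np.broadcast_to(z,len(p)); return o+d*((z-o[2])/d[:,2])[:,None]
def w2px(s,P):
    T=np.linalg.inv(s['pose']); c=np.array(P,float).reshape(-1,3)@T[:3,:3].T+T[:3,3]
    q=c[:,:2]/c[:,2:]; q=q*(1+float(s['k1'])*(q**2).sum(1,keepdims=True)); k=K(s)
    return q*k[0,0]+k[:2,2]
E
python3 - <<'E'
from h import *
np.set_printoptions(precision=3,suppress=True)
for n in ['scene','side','wrist']:
    s=snap(n,n+'0'); print(n,s['fovy'],s['cx'],s['cy'],s['k1'],s['pose'])
st=arm.state(); print(st)
a=cv2.imread('pics/scene0.png');b=cv2.imread('pics/side0.png')
E
```

```text
scene 56.77156536194434 315.374268683364 195.75357442431763 -0.06795798158698155 [[  -0.035    0.639   -0.769 1178.372]
 [   0.999    0.018   -0.03    76.757]
 [  -0.006   -0.769   -0.639  596.955]
 [   0.       0.       0.       1.   ]]
side 50.43312626788893 312.9603019584808 202.33316616498345 -0.07135636549692279 [[ -0.919  -0.261   0.296 236.683]
 [ -0.395   0.601  -0.694 748.677]
 [  0.003  -0.755  -0.656 702.269]
 [  0.      0.      0.      1.   ]]
wrist 63.051231832711764 321.9418411103466 198.92818564791688 -0.02985984587466763 [[  1.      0.     -0.002 548.695]
 [ -0.001  -0.951  -0.31   80.371]
 [ -0.002   0.31   -0.951 373.194]
 [  0.      0.      0.      1.   ]]
{'time_s': 0.15, 'joints': array([-0.042,  0.312,  0.014,  1.513, -0.004,  1.319, -0.027]), 'qvel': array([ 0.   , -0.002,  0.   , -0.005, -0.002,  0.001,  0.   ]), 'joint_torque': array([  0.001, -38.027,   0.146, -23.085,   0.012,   0.01 ,  -0.   ]), 'tcp_pos': array([549.393,  -0.005, 203.059]), 'eef_rot': array([-3.14 ,  0.   ,  1.571]), 'contact_force': array([ 0.455, -0.379,  0.027]), 'moment': array([-0.042,  0.028, -0.012]), 'finger_force': 0.0, 'finger_gap': 85.22634801490739}
```

View pics/scene0.png

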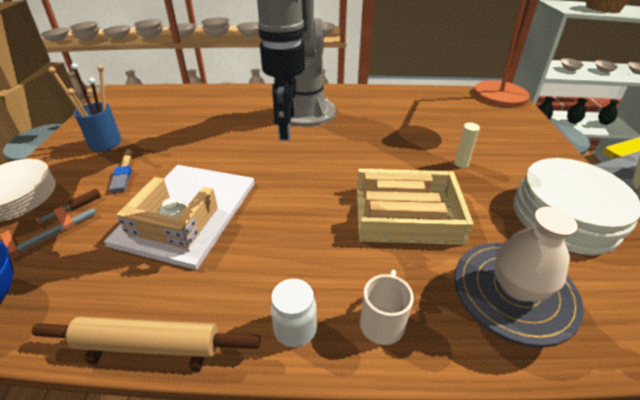

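View pics/side0.png

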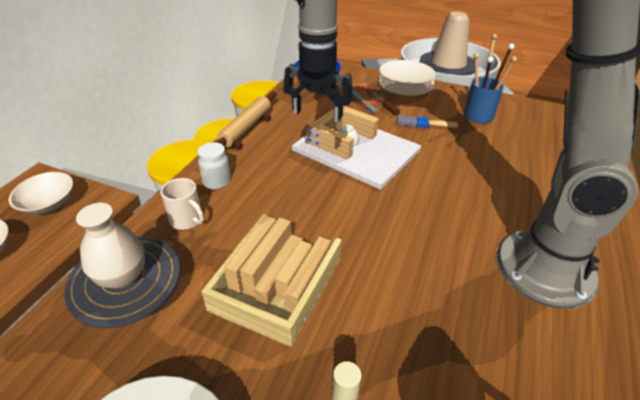

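The scene view shows the box at about (180,215) and the tray at about (412,205). The side view shows the tray at (272,270), with its five boards visible. I'll enlarge both.

```bash
python3 - <<'E'
import cv2,numpy as np
a=cv2.imread('pics/scene0.png');b=cv2.imread('pics/side0.png')
def c(im,x,y,w,h,f): 
    o=cv2.resize(im[y:y+h,x:x+w],None,fx=f,fy=f,interpolation=cv2.INTER_CUBIC)
    for k in range(0,w,20): cv2.putText(o,str(x+k),(k*f,8),0,.3,(0,0,255),1); cv2.line(o,(k*f,10),(k*f,14),(0,0,255),1)
    for k in range(0,h,20): cv2.putText(o,str(y+k),(0,k*f+4),0,.3,(0,0,255),1);cv2.line(o,(20,k*f),(24,k*f),(0,0,255),1)
    return o
cv2.imwrite('pics/c1.png',c(b,196,205,155,145,4))
cv2.imwrite('pics/c2.png',np.vstack([c(a,340,160,155,90,5)[:,:775], np.zeros((0,775,3),np.uint8)]))
cv2.imwrite('pics/c3.png',c(a,100,160,160,110,5))
E
```

```text
(no output)
```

View pics/c1.png

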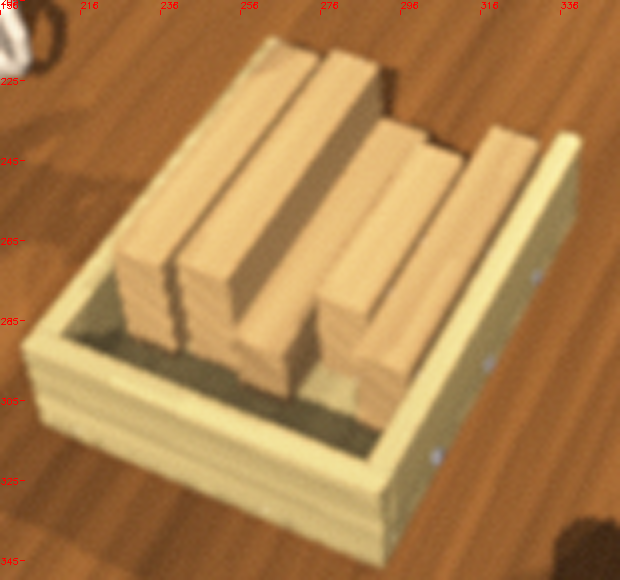

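View pics/c2.png

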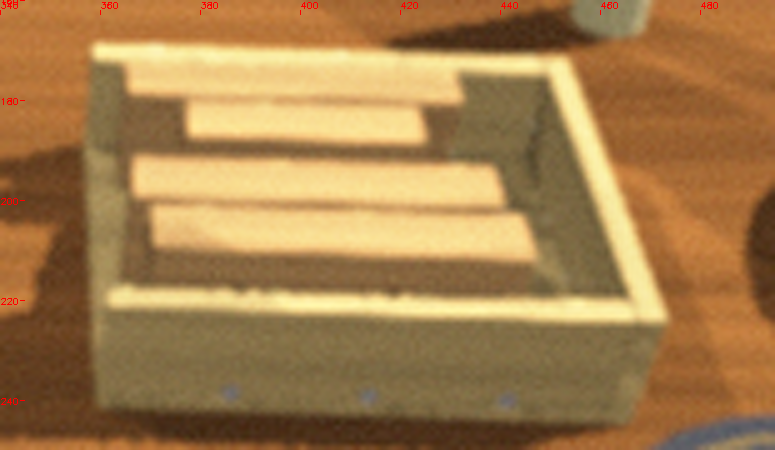

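View pics/c3.png

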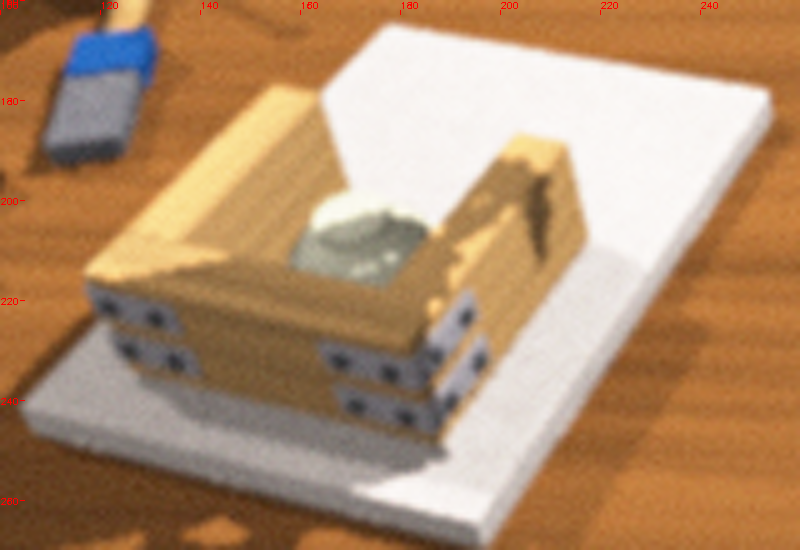

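The scene crop shows the box opening towards upper right, with the side walls ending near (155,177) and (214,190). In the tray, the side-view boards from left to right are A, B, low, short and E. I'll fit poses and board heights.

```bash
cat > fit.py <<'E'
from h import *
from scipy.optimize import least_squares
np.set_printoptions(precision=3,suppress=True)
def fit(obs,x0):
    def tr(p,P):
        c,s=np.cos(p[2]),np.sin(p[2]);P=np.array(P,float)
        return np.c_[p[0]+c*P[:,0]-s*P[:,1],p[1]+s*P[:,0]+c*P[:,1],P[:,2]]
    def r(p): return np.concatenate([(w2px(s,tr(p,P))-np.array(u)).ravel() for s,P,u in obs])
    q=least_squares(r,x0,loss='soft_l1'); return q.x,r(q.x).reshape(-1,2)
sc=load('scene0');sd=load('side0')
if __name__=='__main__':
    t,r=fit([(sd,[[117.5,-93.5,62],[117.5,93.5,62],[-117.5,93.5,62],[117.5,93.5,0],[117.5,-93.5,0]],[[201.5,291],[291.5,327.5],[341,239],[292.2,346.5],[206,310]]),
      (sc,[[117.5,93.5,62],[117.5,-93.5,62],[-117.5,93.5,62],[117.5,-93.5,0],[-117.5,-93.5,0]],[[454,171.4],[473.2,223.6],[358.6,169],[466,244.5],[359.5,241]])],[580,180,1.57]); print(t,r)
    b,r=fit([(sc,[[-185,-115,18],[-185,115,18],[115,115,18],[115,-115,18],[83,-80,78],[83,80,78],[-55,-80,78],[-55,80,78]],[[177.6,165],[254,178.4],[196,265],[104.4,242],[117,215.4],[183.6,230],[155,177.4],[213.6,189.6]])],[600,-200,-.5]);print(b,r)
    for n,u in dict(A=[[225,268.5],[237,271]],B=[[241,270],[253,275]],C=[[255,290],[267,294]],D=[[275.5,278.5],[287,283]],E=[[284.5,295],[298,298]]).items():
        for z in [51,66,81]:
            P=px2w(sd,u,z)[:,:2]-t[:2]; c,s=np.cos(t[2]),np.sin(t[2]); print(n,z-6,(P@np.array([[c,-s],[s,c]])).ravel())
    for n,u in dict(A=[[369.5,201],[371,209.5],[446,212]],B=[[366,191],[366,199],[440.5,201.5]],E=[[365,172.5],[365.5,178.5],[432.5,180.5]]).items():
        for z in [66,81]:
            P=px2w(sc,u,z)[:,:2]-t[:2]; c,s=np.cos(t[2]),np.sin(t[2]); print('sc',n,z-6,(P@np.array([[c,-s],[s,c]])).ravel())
E
python3 fit.py
```

```text
[521.967 269.596   1.552] [[-0.389  0.013]
 [-0.659  0.324]
 [ 0.036 -0.322]
 [-0.254  0.104]
 [ 0.631  0.408]
 [-0.935 -0.134]
 [ 0.42   0.268]
 [-0.46  -0.506]
 [ 0.032 -0.311]
 [-0.33  -0.121]]
[ 568.87  -267.298   -0.24 ] [[-0.099  0.387]
 [ 0.405  0.121]
 [ 0.44   0.185]
 [-0.374  0.117]
 [-0.041 -0.13 ]
 [-1.048 -0.061]
 [-0.288 -0.078]
 [ 1.177 -1.254]]
A 45 [ 45.264 -89.413  40.687 -64.257]
A 60 [ 55.129 -80.574  50.657 -55.998]
A 75 [ 64.994 -71.736  60.627 -47.738]
B 45 [ 35.163 -58.403  36.16  -30.349]
B 60 [ 45.26  -50.279  46.235 -22.871]
B 75 [ 55.357 -42.154  56.309 -15.393]
C 45 [66.131 -8.461 64.769 16.727]
C 60 [75.515 -1.487 74.184 23.121]
C 75 [84.899  5.487 83.6   29.515]
D 45 [25.402 13.812 25.885 39.099]
D 60 [35.724 20.273 36.196 44.978]
D 75 [46.046 26.734 46.507 50.857]
E 45 [53.079 47.662 48.709 73.654]
E 60 [62.764 53.344 58.495 78.736]
E 75 [72.449 59.025 68.28  83.819]
sc A 60 [-97.253 -34.508 -95.667 -62.573  65.063 -63.284]
sc A 75 [-99.6   -52.177 -98.059 -79.45   58.131 -80.141]
sc B 60 [-103.178    0.334 -104.631  -28.01    60.266  -28.888]
sc B 75 [-105.358  -18.319 -106.77   -45.863   53.469  -46.717]
sc E 60 [-101.903   71.9   -101.921   47.703   56.968   47.577]
sc E 75 [-104.119   51.225 -104.136   27.711   50.264   27.589]
```

The board heights identify E as the wall: it stands next to the +y tray wall, nearest the robot. A and B are 75 mm, C is low and D is short. The tray is at (522, 269.6, 1.552 rad) and the box at (568.9, -267.3, -0.24 rad). I'll push E out from the rear with shut fingers, starting by moving over the rear gap.

```bash
cat > go.py <<'E'
import sys
from h import *
from scipy.spatial.transform import Rotation as R
# usage: go.py x y z yaw  -> tool-axis units to reach it
np.set_printoptions(precision=4,suppress=True)
s=arm.state(); M=R.from_euler('xyz',s['eef_rot']); t=np.array([float(a) for a in sys.argv[1:4]])
d=M.inv().apply(t-s['tcp_pos'])/150
yaw=M.as_euler('xyz')[2]; w=(float(sys.argv[4])-yaw+np.pi)%(2*np.pi)-np.pi
print('tcp',s['tcp_pos'],'yaw',yaw,'F',s['contact_force'],'t',s['time_s'],'| shift',d,'turn',-w/2/np.pi, 'j',s['joints'])
E
python3 go.py 459.5 352.8 200 -0.019
```

```text
tcp [549.3929  -0.0054 203.059 ] yaw 1.5708636957355249 F [ 0.4555 -0.3794  0.0273] t 0.15 | shift [ 2.3521 -0.5991  0.0213] turn 0.25303466601865787 j [-0.0417  0.3116  0.014   1.5127 -0.0044  1.3192 -0.0272]
```

>>> carry_out:
  plan: [1, 0.25, -0.06, 0, 0.0199, 1, 0.5, -0.12, 0, 0.0398, 1, 0.75, -0.2, 0, 0.0597, 1, 1, -0.3, 0, 0.0796, 1, 1, -0.3, 0, 0.0994]

```text
time_s: 0.57
tcp_pos: [501.2, 159.1, 203.5]
eef_rot: [-3.136, -0.003, 0.996]
contact_force: [-0.6, 1.1, 0.3]
finger_gap: 25.7
finger_force: 0.0
```

```bash
python3 go.py 459.5 352.8 200 -0.019
```

```text
tcp [501.2421 159.0923 203.5092] yaw 0.9961559932253754 F [-0.5629  1.0964  0.2993] t 0.5667 | shift [ 0.9326 -0.9353  0.0316] turn 0.1615670943311811 j [-0.3381  0.2631  0.0039  1.5761 -0.0077  1.3035 -0.9069]
```

>>> carry_out:
  plan: [1, 0.22, -0.2, 0, 0.0199, 1, 0.44, -0.44, 0, 0.0398, 1, 0.67, -0.66, 0, 0.0597, 1, 0.9, -0.88, 0, 0.0796, 1, 0.93, -0.93, 0, 0.0994]

```text
time_s: 0.98
tcp_pos: [465.7, 339.7, 203.6]
eef_rot: [3.141, 0.0, 0.405]
contact_force: [1.6, -0.7, 0.6]
finger_gap: 0.2
finger_force: 0.0
```

>>> carry_out:
  plan: [1, 0, 0, 0, 0.0199, 1, 0, 0, 0, 0.0398, 1, 0, 0, 0, 0.053, 1, 0, 0, 0, 0.053, 1, 0, 0, 0, 0.053]

```text
time_s: 1.4
tcp_pos: [465.9, 338.4, 203.5]
eef_rot: [3.141, 0.001, 0.082]
contact_force: [0.1, 0.2, 0.1]
finger_gap: -0.0
finger_force: 0.0
```

```bash
python3 go.py 459.5 352.8 110 -0.019; python3 - <<'E'
from h import *
s=snap('wrist','w1'); d=snap('side','s1')
a=s['image'];b=cv2.resize(d['image'][190:350,180:360],None,fx=2.2,fy=2.2)
o=np.zeros((800//2+400-400+0,0,3),np.uint8)
b=cv2.copyMakeBorder(b,0,400-b.shape[0],0,0,0) if b.shape[0]<400 else b[:400]
im=np.hstack([a,b]); im=cv2.resize(im,None,fx=800/im.shape[1],fy=800/im.shape[1]); cv2.imwrite('pics/v1.png',im)
E
```

```text
tcp [465.8504 338.4035 203.5069] yaw 0.0815419665132131 F [0.1043 0.1963 0.0586] t 1.4 | shift [-0.034  -0.0995  0.6233] turn 0.0160017509587577 j [-0.7026  0.3644  0.062   1.439  -0.0225  1.3397 -2.1287]
```

View pics/w1.png

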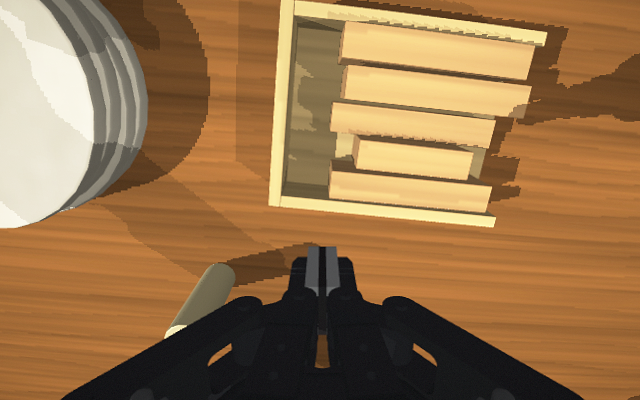

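The wrist view is sharp. Tray top corners are at (269,206) and (495,227). Board E's top corners are at about (330,172), (328,195), (491,186) and (488,210). I'll refine from these.

```bash
python3 - <<'E'
from fit import *
s=load('w1'); t=[521.967,269.596,1.552]
def tf(P): 
    P=P[:,:2]-t[:2];c,q=np.cos(t[2]),np.sin(t[2]); return P@np.array([[c,-q],[q,c]])
print(px2w(s,[[269,206],[495,227],[546,32]],62)[:,:2], tf(px2w(s,[[269,206],[495,227],[546,32],[547,46]],62)))
print(tf(px2w(s,[[330,172],[328,196],[491,186],[488,210]],66)))
print(tf(px2w(s,[[354,136],[358,168],[473,152],[471,179]],66)))
E
```

```text
[[430.8   390.344]
 [426.487 154.746]
 [612.44  153.601]] [[ 119.013   93.421]
 [-116.624   93.304]
 [-114.274  -92.637]
 [-118.506  -81.655]]
[[  61.452   51.233]
 [  60.815   75.642]
 [ -98.466   49.279]
 [-101.986   74.294]]
[[ 42.806  14.67 ]
 [ 35.021  44.611]
 [-72.376  18.009]
 [-76.812  44.308]]
```

>>> carry_out:
  plan: [1, -0.03, -0.11, 0, 0.016, 1, -0.03, -0.11, 0.25, 0.016, 1, -0.03, -0.11, 0.5, 0.016, 1, -0.03, -0.11, 0.75, 0.016, 1, -0.03, -0.11, 0.75, 0.016]

```text
time_s: 1.92
tcp_pos: [454.6, 350.0, 83.4]
eef_rot: [3.131, 0.013, -0.02]
contact_force: [-2.3, -2.3, -1.8]
finger_gap: -0.3
finger_force: 0.0
```

```bash
python3 go.py 460.1 354.3 18 -0.019
```

```text
tcp [454.583  349.9818  83.413 ] yaw -0.02043910625295653 F [-2.3118 -2.256  -1.7963] t 1.9167 | shift [ 0.0419 -0.0343  0.4352] turn -0.00022904087379250216 j [-0.7327  0.4631  0.0652  1.6009 -0.0327  1.0958 -2.25  ]
```

Still settling, so I'll hold before descending.

>>> carry_out:
  plan: [1, 0, 0, 0, 0, 1, 0, 0, 0, 0]

```text
time_s: 2.08
tcp_pos: [461.8, 355.5, 93.5]
eef_rot: [-3.139, -0.003, -0.021]
contact_force: [-0.6, -0.1, 0.5]
finger_gap: -0.3
finger_force: 0.0
```

```bash
python3 go.py 460.1 354.3 18 -0.019
```

```text
tcp [461.7859 355.4756  93.5189] yaw -0.02120369498821395 F [-0.6472 -0.1351  0.4871] t 2.0833 | shift [-0.0124  0.0092  0.5034] turn -0.0003507289504410659 j [-0.7328  0.455   0.0661  1.5862 -0.0327  1.098  -2.2506]
```

>>> carry_out:
  plan: [1, -0.01, 0.006, 0.1, 0, 1, -0.01, 0.006, 0.2, 0, 1, -0.01, 0.006, 0.3, 0, 1, -0.01, 0.006, 0.4, 0, 1, -0.01, 0.006, 0.48, 0]

```text
time_s: 2.5
tcp_pos: [461.1, 355.5, 21.9]
eef_rot: [-3.138, -0.005, -0.021]
contact_force: [-0.5, -0.3, 0.0]
finger_gap: 0.5
finger_force: 0.0
```

>>> carry_out:
  plan: [1, 0, 0, 0, 0, 1, 0, 0, 0, 0]

```text
time_s: 2.67
tcp_pos: [459.7, 354.4, 20.7]
eef_rot: [-3.14, -0.002, -0.021]
contact_force: [-0.6, 0.3, -0.4]
finger_gap: -0.0
finger_force: 0.0
```

```bash
python3 go.py 460.1 354.3 18 -0.019
```

```text
tcp [459.7305 354.4497  20.7468] yaw -0.021178088819689744 F [-0.6374  0.3124 -0.3634] t 2.6667 | shift [0.0025 0.001  0.0183] turn -0.0003466536021467944 j [-0.73    0.5321  0.061   1.6648 -0.0382  0.9438 -2.247 ]
```

>>> carry_out:
  plan: [1, 0, 0.05, 0, 0, 1, 0, 0.1, 0, 0, 1, 0, 0.15, 0, 0, 1, 0, 0.2, 0, 0, 1, 0, 0.25, 0, 0]

```text
time_s: 3.08
tcp_pos: [458.6, 316.1, 20.3]
eef_rot: [-3.14, -0.002, -0.022]
contact_force: [-0.7, 1.5, 1.7]
finger_gap: 0.1
finger_force: 0.9
```

>>> carry_out:
  plan: [1, 0, 0.07, 0, 0, 1, 0, 0.14, 0, 0, 1, 0, 0.21, 0, 0, 1, 0, 0.28, 0, 0, 1, 0, 0.35, 0, 0]

```text
time_s: 3.5
tcp_pos: [456.8, 262.4, 19.4]
eef_rot: [3.141, 0.0, -0.022]
contact_force: [-1.1, 1.4, 1.3]
finger_gap: -0.2
finger_force: 1.0
```

```bash
python3 go.py 456.4 155 18 -0.019; python3 -c "
from h import *
snap('side','s2')
s=snap('wrist','w2')"
```

```text
tcp [456.7998 262.4399  19.3973] yaw -0.02177383486529383 F [-1.1236  1.4481  1.3155] t 3.5 | shift [0.0129 0.7162 0.0094] turn -0.0004414695301321341 j [-0.6114  0.4441  0.0747  1.8161 -0.0414  0.883  -2.1102]
```

View pics/w2.png

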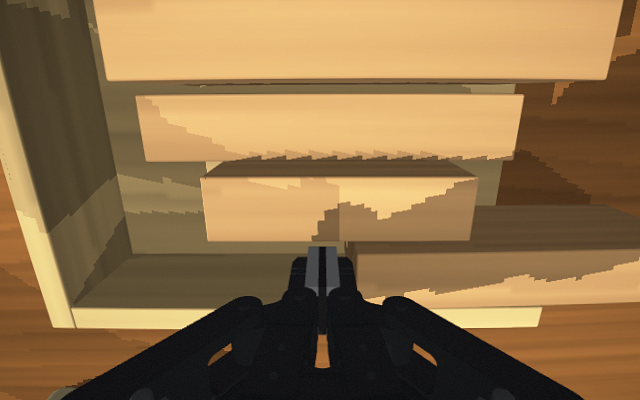

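The board is sliding out at right and its neighbours haven't moved. I'll continue.

>>> carry_out:
  plan: [1, 0.005, 0.07, 0, 0, 1, 0.01, 0.14, 0, 0, 1, 0.01, 0.21, 0, 0, 1, 0.01, 0.28, 0, 0, 1, 0.01, 0.35, 0, 0]

```text
time_s: 4.02
tcp_pos: [456.8, 209.4, 19.0]
eef_rot: [3.141, 0.001, -0.022]
contact_force: [0.1, 0.7, -0.2]
finger_gap: -0.1
finger_force: 0.3
```

>>> carry_out:
  plan: [1, 0, 0.07, 0, 0, 1, 0, 0.14, 0, 0, 1, 0, 0.21, 0, 0, 1, 0, 0.28, 0, 0, 1, 0, 0.35, 0, 0]

```text
time_s: 4.43
tcp_pos: [456.0, 157.7, 19.4]
eef_rot: [3.142, 0.0, -0.021]
contact_force: [-0.4, 0.1, 0.1]
finger_gap: -0.1
finger_force: 0.3
```

>>> carry_out:
  plan: [1, 0, 0.03, 0, 0, 1, 0, 0.05, 0, 0, 1, 0, 0.06, 0, 0, 1, 0, 0.06, 0, 0]

```text
time_s: 4.77
tcp_pos: [456.0, 149.6, 19.4]
eef_rot: [3.141, -0.0, -0.021]
contact_force: [0.0, -0.2, -0.3]
finger_gap: 0.1
finger_force: 0.0
```

>>> carry_out:
  plan: [1, 0, -0.05, 0, 0, 1, 0, -0.1, -0.1, 0, 1, 0, -0.1, -0.3, 0, 1, 0, -0.1, -0.5, 0, 1, 0, -0.1, -0.7, 0]

```text
time_s: 5.18
tcp_pos: [455.7, 165.9, 125.4]
eef_rot: [3.141, 0.001, -0.019]
contact_force: [0.4, 0.5, 0.3]
finger_gap: -0.1
finger_force: 0.0
```

>>> carry_out:
  plan: [0.5, 0.1, 0.2, -0.2, -0.0199, 0.5, 0.1, 0.3, -0.3, -0.0398, 0.3, 0.1, 0.4, -0.3, -0.0597, 0.3, 0.1, 0.4, -0.3, -0.0796, 0, 0.1, 0.4, -0.3, -0.0994]

```text
time_s: 5.6
tcp_pos: [470.5, 104.1, 170.1]
eef_rot: [3.141, -0.001, 0.606]
contact_force: [-0.9, 0.3, -0.4]
finger_gap: 60.8
finger_force: 0.0
```

```bash
python3 go.py 454 68 190 1.552; python3 -c "
from h import *
snap('side','s3');snap('scene','c3b')
s=snap('wrist','w3')"
```

```text
tcp [470.5242 104.1122 170.1391] yaw 0.6062039162576403 F [-0.94    0.3052 -0.409 ] t 5.6 | shift [-0.2275  0.1352 -0.1326] turn -0.15052812188455283 j [-0.3203  0.1933  0.0782  1.7497 -0.0158  1.1979 -1.2024]
```

View pics/w3.png

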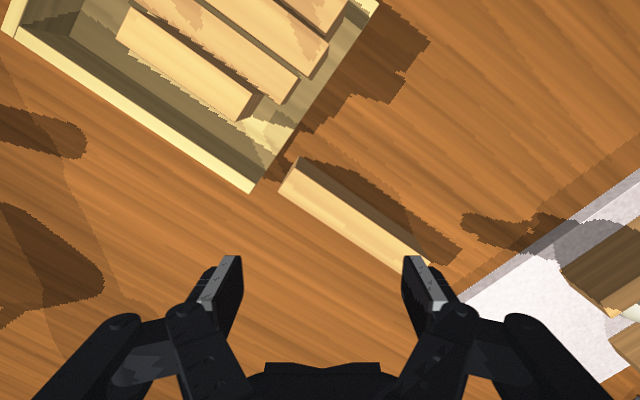

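The board stands free on the bench with its rear top corners at (299,157) and (278,193). Its long top edge runs from (299,157) to (430,262).

```bash
python3 - <<'E'
from fit import *
s=load('w3'); P=px2w(s,[[299,157],[278,193],[429,262],[400,269]],60); print(P)
d=P[0]-P[2]; print(np.arctan2(d[1],d[0]))
for f in ['s3','c3b']:
    print(w2px(load(f),[[454,68,60],[454+14,148,60],[454-14,148,60],[454-14,-12,60],[454+14,-12,60]]))
E
```

```text
[[479.604 137.625  60.   ]
 [441.616 135.292  60.   ]
 [465.044 -22.169  60.   ]
 [443.182  -3.7    60.   ]]
1.4799306045044252
[[342.761 210.638]
 [323.63  231.92 ]
 [335.876 235.643]
 [359.919 191.528]
 [348.826 188.561]]
[[323.336 175.224]
 [356.575 179.26 ]
 [355.99  172.373]
 [291.035 171.326]
 [290.042 178.153]]
```

>>> carry_out:
  plan: [0, -0.1, 0.1, 0, -0.0199, 0, -0.2, 0.13, 0, -0.0398, 0, -0.22, 0.13, 0, -0.0597, 0, -0.22, 0.13, 0, -0.0796, 0, -0.22, 0.13, 0, -0.0994]

```text
time_s: 6.17
tcp_pos: [453.5, 70.1, 169.4]
eef_rot: [-3.141, 0.0, 1.229]
contact_force: [0.6, -0.3, -0.1]
finger_gap: 85.4
finger_force: 0.0
```

>>> carry_out:
  plan: [0, 0, 0, 0, -0.0199, 0, 0, 0, 0, -0.0398, 0, 0, 0, 0, -0.045, 0, 0, 0, 0, -0.045, 0, 0, 0, 0, -0.045]

```text
time_s: 6.58
tcp_pos: [453.7, 70.3, 169.3]
eef_rot: [-3.141, 0.0, 1.507]
contact_force: [0.0, 0.4, 0.4]
finger_gap: 85.4
finger_force: 0.0
```

```bash
python3 go.py 454 68 190 1.552; python3 - <<'E'
from h import *
s=snap('wrist','w4');snap('scene','sc4');snap('side','sd4')
im=s['image']; g=im.astype(int)
m=((g[:,:,1]>150)&(g[:,:,2]>200)&(g[:,:,0]<190)).astype(np.uint8)
n,l,st,c=cv2.connectedComponentsWithStats(m)
for i in range(1,n):
    if st[i,4]>800:
        pts=np.argwhere(l==i)[:,::-1].astype(np.float32); r=cv2.boxPoints(cv2.minAreaRect(pts)); print(st[i],r.round(1).tolist()); print(px2w(s,r,60)[:,:2].round(1).tolist())
E
```

```text
tcp [453.7205  70.2817 169.2789] yaw 1.5068653218198569 F [0.0147 0.4005 0.4145] t 6.5833 | shift [-0.0151  0.0028 -0.1381] turn -0.007183407137231695 j [-0.204   0.1506  0.0148  1.8027 -0.0024  1.1885 -0.2524]
[ 277    0   20   88 1310] [[276.5, 0.0], [291.70001220703125, -0.8999999761581421], [296.79998779296875, 86.69999694824219], [281.70001220703125, 87.5999984741211]]
[[427.7, 220.4], [439.2, 220.2], [437.7, 156.7], [425.3, 156.8]]
[ 318    0   36   88 1957] [[316.5, 0.10000000149011612], [349.5, -1.2999999523162842], [353.20001220703125, 86.0], [320.1000061035156, 87.4000015258789]]
[[458.0, 218.3], [483.1, 217.7], [483.5, 154.3], [456.6, 155.0]]
[341   0  37  27 936] [[341.0, 0.0], [377.0, 0.0], [377.0, 26.0], [341.0, 26.0]]
[[476.6, 217.2], [503.9, 215.5], [503.6, 197.5], [475.7, 199.2]]
[ 379    0   35   57 1837] [[378.79998779296875, 56.0], [380.29998779296875, -0.8999999761581421], [413.3999938964844, 0.0], [411.8999938964844, 56.900001525878906]]
[[504.6, 175.7], [506.4, 216.0], [531.6, 213.9], [531.0, 173.5]]
[ 429    0   42   63 2347] [[428.6000061035156, 62.0], [431.79998779296875, -1.899999976158142], [470.1000061035156, 0.0], [466.8999938964844, 63.900001525878906]]
[[544.4, 168.9], [545.6, 214.5], [575.1, 211.7], [575.3, 165.8]]
[ 473    0   49   79 2592] [[470.1000061035156, 75.4000015258789], [477.3999938964844, -4.0], [521.5, 0.0], [514.2999877929688, 79.4000015258789]]
[[578.5, 156.9], [580.5, 214.1], [615.0, 209.8], [615.2, 151.8]]
[ 304  110   38  170 5197] [[303.8999938964844, 111.0999984741211], [336.8999938964844, 109.19999694824219], [346.29998779296875, 277.8999938964844], [313.29998779296875, 279.79998779296875]]
[[441.9, 137.1], [469.3, 136.8], [470.4, -23.3], [438.0, -23.3]]
```

View pics/w4.png

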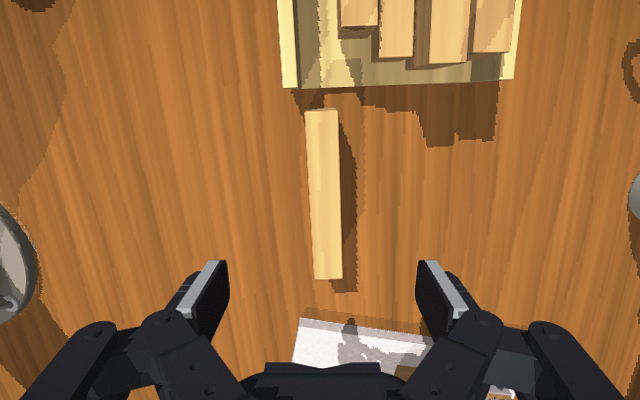

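The board is standing upright with its centre near (454,57) and its direction at 1.55 rad. I'll align over it, descend slowly and grasp its upper part.

```bash
python3 go.py 454 57 31 1.55
```

```text
tcp [453.7814  69.9929 169.3586] yaw 1.5077847578984165 F [ 0.8571  0.0533 -0.0066] t 6.7333 | shift [-0.0863  0.007   0.9224] turn -0.006718764454288152 j [-0.2036  0.1504  0.0151  1.8028 -0.0024  1.1885 -0.2508]
```

>>> carry_out:
  plan: [0, -0.04, 0, 0.1, -0.007, 0, -0.09, 0, 0.25, -0.007, 0, -0.09, 0, 0.4, -0.007, 0, -0.09, 0, 0.52, -0.007, 0, -0.09, 0, 0.6, -0.007]

```text
time_s: 7.15
tcp_pos: [451.6, 55.9, 77.5]
eef_rot: [-3.139, 0.001, 1.551]
contact_force: [0.1, -0.7, 0.4]
finger_gap: 85.1
finger_force: 0.0
```

```bash
python3 go.py 454 57 31 1.55
```

```text
tcp [451.608   55.9447  77.5445] yaw 1.5511991904716171 F [ 0.0566 -0.7203  0.3872] t 7.15 | shift [0.0075 0.0167 0.3102] turn 0.0001908570912665266 j [-0.1782  0.2412  0.0203  1.9396 -0.0059  0.9637 -0.1746]
```

>>> carry_out:
  plan: [0, 0.003, 0.006, 0.1, 0, 0, 0.003, 0.006, 0.2, 0, 0, 0.003, 0.006, 0.27, 0, 0, 0.003, 0.006, 0.31, 0, 0.3, 0.003, 0.006, 0.31, 0]

```text
time_s: 7.57
tcp_pos: [452.7, 56.6, 31.7]
eef_rot: [-3.139, 0.001, 1.552]
contact_force: [0.0, -0.7, -0.4]
finger_gap: 75.5
finger_force: 0.0
```

>>> carry_out:
  plan: [0.5, 0, 0, 0, 0, 0.6, 0, 0, 0, 0, 0.7, 0, 0, 0, 0, 1, 0, 0, 0, 0, 1, 0, 0, 0, 0]

```text
time_s: 7.98
tcp_pos: [454.3, 56.7, 33.4]
eef_rot: [3.14, -0.0, 1.553]
contact_force: [0.2, -0.4, -0.1]
finger_gap: 12.1
finger_force: 0.0
```

>>> carry_out:
  plan: [1, 0, 0, 0, 0, 1, 0, 0, -0.03, 0, 1, 0, 0, -0.06, 0, 1, 0, 0, -0.1, 0, 1, 0, 0, -0.1, 0]

```text
time_s: 8.4
tcp_pos: [455.2, 56.9, 49.4]
eef_rot: [3.139, -0.001, 1.553]
contact_force: [0.7, 0.5, 0.7]
finger_gap: -0.2
finger_force: 0.0
```

```bash
python3 go.py 454 57 160 1.55
```

```text
tcp [455.1987  56.8989  49.4211] yaw 1.5527210336998074 F [0.6992 0.5077 0.7163] t 8.4 | shift [ 0.0009 -0.0058 -0.7372] turn 0.0004330659636440056 j [-0.1777  0.2822  0.0192  1.9679 -0.0069  0.8886 -0.173 ]
```

The fingers shut without the board, so I need to see what happened. I'll lift straight up first.

>>> carry_out:
  plan: [1, 0, 0, -0.15, 0, 1, 0, 0, -0.3, 0, 0.5, 0, 0, -0.5, 0, 0, 0, 0, -0.75, 0, 0, 0, 0, -0.75, 0]

```text
time_s: 8.82
tcp_pos: [459.4, 57.5, 167.7]
eef_rot: [3.127, -0.003, 1.553]
contact_force: [0.9, 1.2, 0.8]
finger_gap: 35.9
finger_force: 0.0
```

>>> carry_out:
  plan: [0, 0, 0, 0, 0, 0, 0, 0, 0, 0]

```text
time_s: 8.98
tcp_pos: [453.5, 56.7, 160.2]
eef_rot: [-3.141, 0.0, 1.553]
contact_force: [-1.1, 0.4, -0.6]
finger_gap: 61.0
finger_force: 0.0
```

```bash
cat > seg.py <<'E'
from h import *
def seg(s,z=60,mn=800,lo=(150,200)):
    g=s['image'].astype(int); m=((g[:,:,1]>lo[0])&(g[:,:,2]>lo[1])&(g[:,:,0]<190)).astype(np.uint8)
    n,l,st,c=cv2.connectedComponentsWithStats(m)
    for i in range(1,n):
        if st[i,4]>mn:
            cs,_=cv2.findContours((l==i).astype(np.uint8),0,2); c=max(cs,key=cv2.contourArea)
            q=cv2.approxPolyDP(c,4,True).reshape(-1,2); print(st[i].tolist(),q.tolist(),px2w(s,q,z)[:,:2].round(0).tolist())
E
python3 go.py 454 57 31 1.55; python3 - <<'E'
from seg import *
s=snap('wrist','w5'); seg(s)
im=np.hstack([s['image'],snap('side','s5')['image'][60:,160:460].copy()[:400]] if False else [s['image']])
a=snap('side','s5')['image'][120:280,250:450]; b=snap('scene','c5')['image'][130:230,240:400]
a=cv2.resize(a,(400,320)); b=cv2.resize(b,(400,250)); top=np.hstack([a,cv2.copyMakeBorder(b,0,70,0,0,0)])
w=cv2.resize(s['image'],(448,280)); w=cv2.copyMakeBorder(w,0,0,0,352,0)
cv2.imwrite('pics/v5.png',np.vstack([top,w]))
E
```

```text
tcp [453.5455  56.6531 160.2363] yaw 1.55278715557893 F [-1.0519  0.3869 -0.6452] t 8.9833 | shift [0.0024 0.0031 0.8616] turn 0.0004435895875528364 j [-0.1811  0.1538  0.0221  1.8225 -0.0037  1.1655 -0.1759]
[284, 0, 17, 67, 1047] [[284, 0], [285, 65], [300, 66], [299, 0]] [[427.0, 203.0], [426.0, 158.0], [437.0, 157.0], [438.0, 203.0]]
[324, 0, 36, 72, 1795] [[328, 0], [325, 71], [359, 71], [344, 21], [344, 0]] [[460.0, 202.0], [457.0, 153.0], [483.0, 153.0], [471.0, 188.0], [471.0, 202.0]]
[388, 0, 38, 41, 1367] [[392, 0], [388, 40], [421, 40], [425, 0]] [[507.0, 202.0], [505.0, 175.0], [530.0, 174.0], [531.0, 202.0]]
[441, 0, 44, 47, 1817] [[446, 0], [441, 46], [478, 46], [484, 0]] [[547.0, 201.0], [546.0, 170.0], [574.0, 170.0], [575.0, 201.0]]
[487, 0, 50, 70, 2101] [[492, 0], [487, 37], [523, 38], [517, 42], [511, 69], [525, 69], [536, 0]] [[581.0, 201.0], [580.0, 176.0], [608.0, 175.0], [604.0, 173.0], [602.0, 153.0], [613.0, 153.0], [614.0, 201.0]]
[307, 94, 35, 178, 5749] [[308, 94], [309, 270], [337, 271], [341, 94]] [[443.0, 136.0], [439.0, -21.0], [465.0, -23.0], [469.0, 136.0]]
```

View pics/v5.png

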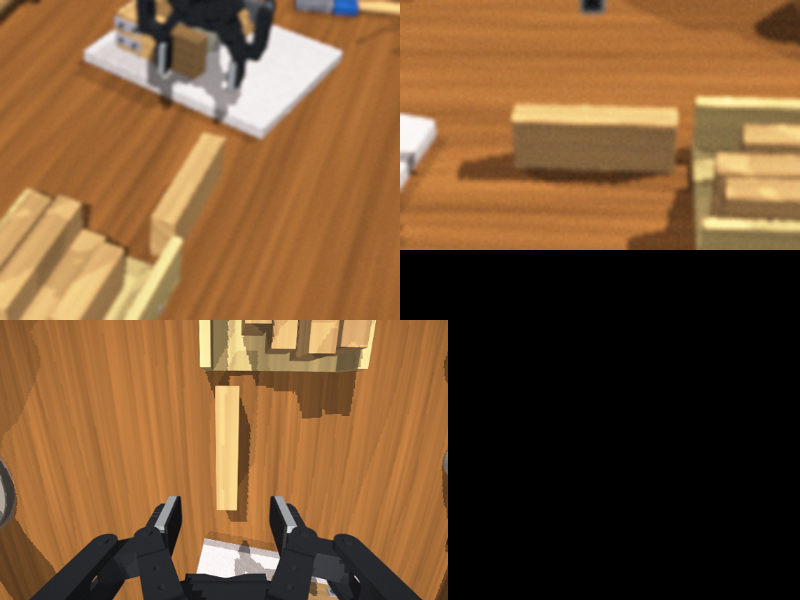

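The board is unmoved and upright, so the fingers closed somewhere else. I'll check where the TCP projects in the pictures.

```bash
python3 - <<'E'
from h import *
np.set_printoptions(precision=1,suppress=True)
t=arm.state()['tcp_pos']; print(arm.state())
for f in ['w5','s5','c5']: print(f,w2px(load(f),[t,t+[0,0,13],[454,57,60],[454,137,60],[454,-23,60]]).tolist()); print(load(f)['pose'])
E
```

```text
{'time_s': 9.1333, 'joints': array([-0.2,  0.2,  0. ,  1.8, -0. ,  1.2, -0.2]), 'qvel': array([-0.,  0.,  0., -0., -0.,  0.,  0.]), 'joint_torque': array([  0. , -29.8,   0.1, -22.1,   0. ,   0. ,  -0. ]), 'tcp_pos': array([452.5,  56.5, 158.9]), 'eef_rot': array([-3.1,  0. ,  1.6]), 'contact_force': array([0. , 0.2, 0.6]), 'moment': array([-0. , -0.1,  0. ]), 'finger_force': 0.0, 'finger_gap': 81.08738108812038}
w5 [[322.0274322971684, 239.44380025508514], [322.0230948589272, 249.74749908729868], [323.7313964482583, 189.90832315058395], [322.0084333555096, 92.97016601395782], [325.17107467814, 271.35826098592605]]
[[  1.   -0.   -0.  454.1]
 [ -0.   -1.   -0.3 137. ]
 [ -0.    0.3  -1.  330.5]
 [  0.    0.    0.    1. ]]
s5 [[347.57544464968083, 172.90468170229454], [347.9212516474349, 167.96121891861046], [344.4355343403702, 207.66435739373946], [331.61332014444093, 230.42644396932394], [355.84449799702054, 187.38319376063527]]
[[ -0.9  -0.3   0.3 236.7]
 [ -0.4   0.6  -0.7 748.7]
 [  0.   -0.8  -0.7 702.3]
 [  0.    0.    0.    1. ]]
c5 [[318.6027899837554, 139.71484610752327], [318.60193620505845, 134.72084890346468], [318.81554865298267, 175.15046901633315], [351.74433323047793, 175.6975795715084], [286.05269903507985, 174.62821886411538]]
[[  -0.     0.6   -0.8 1178.4]
 [   1.     0.    -0.    76.8]
 [  -0.    -0.8   -0.6  597. ]
 [   0.     0.     0.     1. ]]
```

```bash
python3 - <<'E'
from h import *
from scipy.spatial.transform import Rotation as R
np.set_printoptions(precision=1,suppress=True)
w=load('w1'); M=R.from_euler('xyz',[3.141,.001,.0815]); t=np.array([465.85,338.4,203.5])
for h in [0,10,20,30]: print(h,w2px(w,t+M.apply([[11,0,-h],[-11,0,-h],[0,0,-h]])).tolist())
# brightness of columns around tip in w1 (shut pads gray)
print(w['image'][225:275:3,322].tolist())
print(w['image'][225:275:3,310].tolist())
E
```

```text
0 [[323.63892683523864, 219.41919469495105], [323.6003868434444, 254.58444161924132], [323.61944314211536, 237.33365181022273]]
10 [[323.7251492307096, 226.36961857192605], [323.68097639051075, 263.10686700871963], [323.7027942466515, 245.10568516252135]]
20 [[323.8212970044026, 234.12386643400103], [323.77040040200365, 272.5693456287472], [323.79550902426365, 253.7555715790123]]
30 [[323.92917676472996, 242.82899400479405], [323.8701790141387, 283.13475348605186], [323.89924487504237, 263.43962434404375]]
[[59, 115, 174], [64, 121, 184], [62, 118, 180], [58, 110, 167], [61, 114, 174], [62, 119, 180], [58, 112, 169], [42, 79, 122], [22, 23, 24], [19, 18, 22], [19, 16, 18], [18, 20, 19], [16, 16, 16], [21, 17, 19], [18, 15, 17], [21, 19, 20], [18, 15, 18]]
[[62, 118, 181], [59, 119, 179], [57, 110, 168], [55, 109, 164], [62, 116, 176], [61, 120, 183], [33, 65, 100], [65, 75, 91], [84, 82, 82], [86, 85, 83], [85, 83, 84], [86, 86, 84], [83, 82, 81], [85, 83, 83], [83, 82, 82], [82, 82, 81], [82, 83, 81]]
```

```bash
python3 - <<'E'
from h import *
np.set_printoptions(precision=1,suppress=True)
st=arm.state(); t=st['tcp_pos']; print(t,st['finger_gap'])
for n in ['scene','side']:
    s=snap(n,n+'6')
    for h in [0,13,25,40]: print(n,h,w2px(s,[t+[46,0,h],t+[-46,0,h]]).round(0).tolist())
    g=s['image'].max(2)<75
    r=range(285,345) if n=='scene' else range(315,385)
    R0=slice(100,160) if n=='scene' else slice(120,200)
    print([(c,int(R0.start+np.where(g[R0,c])[0].max())) for c in r if g[R0,c].any()][::3])
E
```

```text
[452.5  56.5 158.9] 81.08738108812038
scene 0 [[318.0, 151.0], [319.0, 130.0]]
scene 13 [[318.0, 146.0], [319.0, 125.0]]
scene 25 [[318.0, 141.0], [319.0, 120.0]]
scene 40 [[318.0, 135.0], [319.0, 114.0]]
[(285, 122), (288, 123), (291, 123), (295, 124), (310, 118), (313, 133), (316, 133), (319, 133), (322, 117)]
side 0 [[327.0, 168.0], [368.0, 178.0]]
side 13 [[328.0, 163.0], [369.0, 173.0]]
side 25 [[328.0, 158.0], [369.0, 169.0]]
side 40 [[328.0, 152.0], [370.0, 163.0]]
[(315, 130), (318, 133), (321, 133), (324, 139), (327, 168), (330, 170), (333, 131), (336, 130), (339, 129), (342, 131), (345, 133), (348, 133), (351, 133), (354, 135), (357, 135), (360, 135), (363, 138), (366, 141), (369, 144), (372, 160), (375, 157), (378, 147), (381, 147), (384, 146)]
```

Both cameras show the fingertips about 28 mm higher than the reported TCP (about 41 mm when open), so the fingers closed just above the board. I'll correct for that and descend to TCP z≈2.

>>> carry_out:
  plan: [0, 0, 0.01, 0.12, 0, 0, 0, 0.01, 0.27, 0, 0, 0, 0.01, 0.42, 0, 0, 0, 0.01, 0.55, 0, 0, 0, 0.01, 0.6, 0]

```text
time_s: 9.65
tcp_pos: [452.4, 56.2, 67.1]
eef_rot: [-3.135, 0.001, 1.553]
contact_force: [-0.8, 0.5, -0.0]
finger_gap: 85.2
finger_force: 0.0
```

>>> carry_out:
  plan: [0, 0, 0, 0.1, 0, 0, 0, 0, 0.2, 0, 0, 0, 0, 0.3, 0, 0, 0, 0, 0.38, 0, 0, 0, 0, 0.43, 0]

```text
time_s: 10.07
tcp_pos: [454.6, 56.5, 4.8]
eef_rot: [-3.14, 0.0, 1.553]
contact_force: [0.2, -0.2, 0.5]
finger_gap: 85.3
finger_force: 0.0
```

```bash
python3 go.py 454 57 2 1.55
```

```text
tcp [454.641   56.5274   4.7822] yaw 1.5527434287729633 F [ 0.1857 -0.2039  0.5248] t 10.0667 | shift [ 0.0031 -0.0043  0.0186] turn 0.00043663025023767707 j [-0.1762  0.3536  0.0185  2.0063 -0.009   0.7837 -0.1706]
```

>>> carry_out:
  plan: [0.3, 0, 0, 0, 0, 0.5, 0, 0, 0, 0, 0.6, 0, 0, 0, 0, 1, 0, 0, 0, 0, 1, 0, 0, 0, 0]

```text
time_s: 10.48
tcp_pos: [456.1, 56.8, 6.9]
eef_rot: [3.14, -0.0, 1.553]
contact_force: [0.8, -0.6, 5.4]
finger_gap: 27.2
finger_force: 58.6
```

>>> carry_out:
  plan: [1, 0, 0, 0, 0, 1, 0, 0, 0, 0, 1, 0, 0, 0, 0]

```text
time_s: 10.73
tcp_pos: [456.2, 56.8, 6.8]
eef_rot: [3.14, -0.0, 1.553]
contact_force: [-1.2, -1.0, 6.8]
finger_gap: 27.2
finger_force: 60.1
```

The board is gripped (27 mm opening, 60 N). Lifting it and carrying it to the box.

>>> carry_out:
  plan: [1, 0, 0, -0.1, 0, 1, 0, 0, -0.25, 0, 1, 0, 0, -0.42, 0, 1, 0, 0, -0.6, 0, 1, 0, 0, -0.75, 0]

```text
time_s: 11.15
tcp_pos: [455.0, 56.6, 119.5]
eef_rot: [-3.141, 0.0, 1.553]
contact_force: [0.2, 0.7, -2.7]
finger_gap: 26.6
finger_force: 59.6
```

>>> carry_out:
  plan: [1, 0, 0, -0.1, 0, 1, -0.1, 0, -0.15, 0, 1, -0.3, 0, -0.2, 0, 1, -0.5, 0, -0.2, 0, 1, -0.65, 0, -0.2, 0]

```text
time_s: 11.57
tcp_pos: [453.2, -43.6, 148.5]
eef_rot: [3.141, 0.002, 1.552]
contact_force: [-0.2, -1.1, -1.8]
finger_gap: 27.0
finger_force: 59.6
```

```bash
python3 go.py 471.7 -243.5 150 1.331
```

```text
tcp [453.1609 -43.5717 148.4884] yaw 1.551517381074473 F [-0.2232 -1.1251 -1.7883] t 11.5667 | shift [-1.3302  0.1493 -0.008 ] turn 0.03509643123568154 j [-0.0365  0.1588  0.1058  1.8482 -0.0167  1.1352  0.0557]
```

>>> carry_out:
  plan: [1, -0.2, 0.03, 0, 0.007, 1, -0.4, 0.06, 0, 0.014, 1, -0.6, 0.09, 0, 0.021, 1, -0.8, 0.12, 0, 0.028, 1, -0.95, 0.15, 0, 0.035]

```text
time_s: 11.98
tcp_pos: [472.3, -186.9, 147.7]
eef_rot: [-3.14, 0.002, 1.328]
contact_force: [0.9, -0.1, -2.4]
finger_gap: 27.0
finger_force: 59.6
```

```bash
python3 go.py 471.7 -243.5 150 1.331
```

```text
tcp [ 472.3449 -186.9163  147.7363] yaw 1.327897854478132 F [ 0.9066 -0.059  -2.4401] t 11.9833 | shift [-0.3672  0.0865 -0.0146] turn -0.0004937217939956874 j [ 0.1496  0.267   0.2366  1.7208 -0.0655  1.1626  0.1613]
```

>>> carry_out:
  plan: [1, -0.15, 0.03, 0, 0, 1, -0.27, 0.06, 0, 0, 1, -0.35, 0.085, 0, 0, 1, -0.35, 0.085, 0, 0, 1, -0.35, 0.085, 0, 0]

```text
time_s: 12.4
tcp_pos: [473.1, -237.2, 147.8]
eef_rot: [-3.14, -0.001, 1.332]
contact_force: [0.0, 0.9, -2.2]
finger_gap: 27.0
finger_force: 59.6
```

>>> carry_out:
  plan: [1, 0, 0, 0, 0, 1, 0, 0, 0, 0]

```text
time_s: 12.57
tcp_pos: [473.9, -235.4, 148.2]
eef_rot: [-3.141, -0.002, 1.336]
contact_force: [0.5, 0.3, -1.9]
finger_gap: 26.8
finger_force: 59.6
```

```bash
python3 go.py 471.7 -243.5 150 1.331; python3 - <<'E'
from h import *
np.set_printoptions(precision=1,suppress=True)
w=snap('wrist','w7'); snap('scene','sc7'); snap('side','sd7')
b=[568.87,-267.3,-.24]
def bw(P):
    P=np.array(P,float);c,s=np.cos(b[2]),np.sin(b[2]); return np.c_[b[0]+c*P[:,0]-s*P[:,1],b[1]+s*P[:,0]+c*P[:,1],P[:,2]]
C=[[-185,-115,18],[-185,115,18],[115,115,18],[115,-115,18],[83,-80,78],[83,80,78],[-55,-80,78],[-55,80,78],[-55,-52,78],[-55,52,78]]
for c,p in zip(C,w2px(w,bw(C))): print(c,p)
t=arm.state()['tcp_pos']; e=np.array([np.cos(1.331),np.sin(1.331),0]); n=np.array([np.sin(1.331),-np.cos(1.331),0]); 
for a in (80,-80):
    for q in (14,-14): print('board',a,q,w2px(w,t+e*a+n*q+[0,0,53])[0])
E
```

```text
tcp [ 473.9497 -235.3995  148.1823] yaw 1.3359088174386673 F [ 0.4874  0.2718 -1.9473] t 12.5667 | shift [-0.056  -0.002  -0.0122] turn 0.0007812625600996031 j [ 0.2264  0.3099  0.2592  1.6649 -0.0862  1.1788  0.272 ]
[-185, -115, 18] [243.3 292.3]
[-185, 115, 18] [224.8  60.9]
[115, 115, 18] [570.2  64.6]
[115, -115, 18] [520.7 292.6]
[83, -80, 78] [531.8 298. ]
[83, 80, 78] [576.1 108.6]
[-55, -80, 78] [374.8 298.5]
[-55, 80, 78] [387.1 106.1]
[-55, -52, 78] [376.7 269.9]
[-55, 52, 78] [384.7 145.4]
board 80 14 [367.5  96.2]
board 80 -14 [286.   95.8]
board -80 14 [351.8 431.8]
board -80 -14 [296.  431.6]
```

```bash
cat > edge.py <<'E'
from h import *
from scipy.optimize import least_squares
from scipy.ndimage import map_coordinates
np.set_printoptions(precision=2,suppress=True)
def tr(p,P):
    P=np.asarray(P,float);c,s=np.cos(p[2]),np.sin(p[2]); return np.c_[p[0]+c*P[:,0]-s*P[:,1],p[1]+s*P[:,0]+c*P[:,1],P[:,2]]
def edges(s,p,segs,W=9):
    """for each model segment: sample, find the strongest edge along the image normal within W px"""
    g=cv2.GaussianBlur(s['image'],(0,0),1).astype(float); out=[]
    for a,b in segs:
        P=np.linspace(a,b,25); u=w2px(s,tr(p,P)); d=np.gradient(u,axis=0); d/=np.linalg.norm(d,axis=1)[:,None]; n=np.c_[-d[:,1],d[:,0]]
        k=np.arange(-W,W+.1,.5)
        for i in range(len(P)):
            q=u[i]+k[:,None]*n[i]
            if q.min()<2 or q[:,0].max()>637 or q[:,1].max()>397: continue
            v=sum(abs(np.gradient(map_coordinates(g[:,:,c],[q[:,1],q[:,0]],order=1))) for c in range(3))
            j=v.argmax()
            if v[j]>12: out.append((P[i],n[i],u[i]+k[j]*n[i]))
    return out
def refine(views,p,it=4,W=9):
    p=np.array(p,float)
    for _ in range(it):
        o=[(s,e) for s,segs in views for e in edges(s,p,segs,W)]
        def r(q): return np.array([((w2px(s,tr(q,[e[0]]))[0]-e[2])@e[1]) for s,e in o])
        p=least_squares(r,p,loss='soft_l1',f_scale=.7,x_scale=[1,1,.01]).x; W=max(4,W-2)
    e=r(p); return p,len(e),np.median(abs(e)),e
BASE=[([-185,-100,18],[-185,110,18]),([-180,115,18],[110,115,18]),([115,110,18],[115,-110,18])]
WALL=[([-50,80,78],[80,80,78]),([83,75,78],[83,-75,78])]
E
python3 - <<'E'
from edge import *
w=load('w7'); b=[568.87,-267.3,-.24]
print(refine([(w,BASE)],b)[:3]); print(refine([(w,BASE+WALL)],b)[:3]); print(refine([(w,WALL)],b)[:3])
S=[([-185,-110,18],[-185,110,18]),([-180,115,18],[110,115,18])]
print(refine([(load('scene0'),S)],b,W=4)[:3]); print(refine([(w,BASE+WALL),(load('scene0'),S)],b)[:3])
# held board: far end + long edges near far end, frame = TCP; z = top height
st=arm.state(); t=st['tcp_pos']; T=t[2]+53
B=[([80,-12,T],[80,12,T]),([20,14,T],[78,14,T]),([20,-14,T],[78,-14,T])]
q=refine([(w,B)],[t[0],t[1],1.336],W=8);print(t,q[:3]); e=q[0]; d=e[:2]-t[:2]; print('board centre rel TCP along board',d@[np.cos(1.336),np.sin(1.336)],'across',d@[np.sin(1.336),-np.cos(1.336)])
E
```

```text
(array([ 564.31, -268.32,   -0.25]), 54, np.float64(0.03185492216744552))
(array([ 564.27, -267.05,   -0.24]), 104, np.float64(0.954601336185674))
(array([ 564.25, -265.9 ,   -0.24]), 50, np.float64(0.4642655257713866))
(array([ 566.49, -260.  ,   -0.24]), 49, np.float64(0.03331571699535739))
(array([ 564.39, -266.66,   -0.24]), 154, np.float64(0.5447754274509868))
[ 473.86 -236.37  148.47] (array([ 472.72, -235.47,    1.33]), 75, np.float64(0.041775532579902706))
board centre rel TCP along board 0.6121786516913639 across -1.3129941210188671
```

```bash
python3 go.py 458.7 -241.2 32 1.326
```

```text
tcp [ 473.8567 -236.3689  148.4708] yaw 1.3350349548172016 F [ 0.236  -0.9415 -2.0514] t 12.7167 | shift [-0.0554 -0.0907  0.7764] turn 0.0014379577197695525 j [ 0.2267  0.3098  0.2603  1.6644 -0.0856  1.1787  0.2722]
```

>>> carry_out:
  plan: [1, -0.03, -0.05, 0.05, 0.0014, 1, -0.055, -0.09, 0.15, 0.0014, 1, -0.055, -0.09, 0.27, 0.0014, 1, -0.055, -0.09, 0.38, 0.0014, 1, -0.055, -0.09, 0.45, 0.0014]

```text
time_s: 13.13
tcp_pos: [457.6, -241.5, 79.5]
eef_rot: [-3.14, -0.001, 1.325]
contact_force: [-0.2, 0.6, -2.4]
finger_gap: 26.6
finger_force: 59.6
```

>>> carry_out:
  plan: [1, 0, 0, 0.08, 0, 1, 0, 0, 0.16, 0, 1, 0, 0, 0.24, 0, 1, 0, 0, 0.3, 0, 1, 0, 0, 0.32, 0]

```text
time_s: 13.55
tcp_pos: [457.7, -241.7, 31.6]
eef_rot: [-3.139, -0.001, 1.325]
contact_force: [-0.6, 0.5, -2.2]
finger_gap: 27.1
finger_force: 59.6
```

>>> carry_out:
  plan: [1, 0, 0, 0, 0, 1, 0, 0, 0, 0, 1, 0, 0, 0, 0]

```text
time_s: 13.8
tcp_pos: [459.3, -243.0, 33.7]
eef_rot: [3.14, 0.0, 1.324]
contact_force: [-1.0, -0.9, -2.7]
finger_gap: 27.2
finger_force: 59.6
```

```bash
cat > meas.py <<'E'
from edge import *
import sys
w=snap('wrist',sys.argv[1]); st=arm.state(); t=st['tcp_pos']; T=t[2]+53; y=st['eef_rot'][2]
print('tcp',t,y,st['contact_force'],st['time_s'])
b,n,m,_=refine([(w,BASE)],[564.3,-267.5,-.245],W=7); print('base',b,b[2].round(4),n,m)
b2,n,m,_=refine([(w,WALL)],b,W=6); print('wall',b2,b2[2].round(4),n,m)
B=[([80,-12,T],[80,12,T]),([25,14,T],[78,14,T]),([25,-14,T],[78,-14,T])]
q,n,m,_=refine([(w,B)],[t[0],t[1],y],W=8); print('board',q,q[2].round(4),n,m)
for nm,bb in (('base',b),('wall',b2)):
    d=q[:2]-bb[:2]; c,s=np.cos(bb[2]),np.sin(bb[2]); print('board in box by',nm,c*d[0]+s*d[1],-s*d[0]+c*d[1],'yaw err',q[2]-np.pi/2-bb[2])
E
python3 meas.py w8
```

```text
tcp [ 459.27 -242.94   33.77] 1.3241690290335981 [ 0.49 -1.06 -2.01] 13.85
base [ 564.47 -268.6    -0.25] -0.2468 39 0.013583617995071686
wall [ 632.97 -283.36   -0.23] -0.2328 0 nan
board [ 457.34 -242.66    1.31] 1.3132 75 0.5037315216319673
board in box by base -110.21636231743703 -1.0252467468405193 yaw err -0.010751813169878999
board in box by wall -180.2808563758163 -0.9191842834152197 yaw err -0.024807358442629268
  return _methods._mean(a, axis=axis, dtype=dtype,
  ret = ret.dtype.type(ret / rcount)
```

```bash
cat > m2.py <<'E'
from edge import *
import sys
w=load(sys.argv[1]); b=[float(a) for a in sys.argv[2:5]]; q=[float(a) for a in sys.argv[5:8]]; T=float(sys.argv[8])
def off(p,seg,W=9):
    e=edges(w,p,[seg],W)
    if not e: return None
    P=np.array([a[0] for a in e]); X=px2w(w,[a[2] for a in e],P[:,2])[:,:2]-np.array(p[:2]); c,s=np.cos(p[2]),np.sin(p[2])
    L=np.c_[c*X[:,0]+s*X[:,1],-s*X[:,0]+c*X[:,1]]; k=0 if seg[0][0]==seg[1][0] else 1
    return len(e),np.round(L[:,k]-P[:,k],1).tolist()
for n,s in dict(yo=([-53,80,78],[40,80,78]),yi=([-53,52,78],[20,52,78]),endp=([-55,54,78],[-55,79,78]),endm=([-55,-54,78],[-55,-79,78]),ym=([-53,-80,78],[0,-80,78])).items(): print(n,off(b,s))
for n,s in dict(end=([80,-12,T],[80,12,T]),lp=([15,14,T],[79,14,T]),lm=([15,-14,T],[79,-14,T]),).items(): print(n,off(q,s))
E
python3 m2.py w8 564.47 -268.6 -0.2468 459.3 -242.9 1.324 86.8; python3 -c "
from edge import *
w=load('w8');print(w2px(w,tr([564.47,-268.6,-.2468],[[-55,80,78],[-55,52,78],[-55,-52,78],[-55,-80,78],[55,80,78]])).tolist())"
```

```text
yo (17, [0.2, 0.2, 0.2, 0.2, 0.2, 0.2, 0.2, 0.2, 0.2, 0.2, 0.2, 0.2, 0.2, 1.3, 1.4, 2.9, 3.1])
yi (24, [1.0, 1.0, 1.0, 0.8, 0.8, 1.0, 1.0, 1.0, 1.0, 1.0, 0.6, 0.6, 0.6, 0.6, 0.6, 1.0, 1.0, 1.0, 0.8, 0.6, 0.6, 0.6, 0.6, 0.4])
endp (25, [-0.4, -0.4, -0.2, -0.4, -0.4, -0.2, -0.4, -0.4, -0.2, -0.4, -0.4, -0.2, -0.4, -0.2, -0.2, -0.4, -0.2, -0.4, -0.4, -0.2, -0.4, -0.4, -0.2, -0.4, -0.2])
endm (11, [-2.0, 0.3, 1.0, 1.6, 3.1, 4.7, 4.7, -0.3, -0.5, -0.3, -0.3])
ym None
end (25, [-0.8, -0.5, -0.3, -0.3, -0.3, -0.3, -0.3, -0.3, -0.3, -0.3, -0.3, -0.3, -0.3, -0.2, -0.2, -0.2, -0.2, -0.2, -0.2, -0.2, -0.2, -0.2, -0.2, -0.3, -0.3])
lp (25, [0.8, 1.2, 1.2, 1.4, 1.4, 1.2, 1.2, 1.0, 1.2, 1.1, 1.1, 1.1, 1.3, 1.1, 1.1, 1.1, 1.3, 1.3, 1.1, 1.1, 1.2, 1.1, 1.0, 1.2, 0.9])
lm (25, [1.8, 1.8, 1.8, 2.0, 2.0, 1.8, 1.9, 1.9, 1.9, 1.7, 1.9, 1.9, 1.9, 1.9, 1.8, 1.8, 2.0, 1.8, 1.8, -2.7, -0.2, 1.1, 1.0, 1.2, 1.4])
[[469.07116883040027, 91.5489515376281], [459.6722126592737, 165.68344410965574], [431.41196769560867, 370.8712813261281], [425.36879825805323, 411.7764725872613], [743.0556054857695, 96.83894204782784]]
```

The wrist measurement puts the board parallel to the opening, 40 mm short of its seat, 1.1 mm off along its length and about 9 mm above the base. I'll correct that, then move in.

>>> carry_out:
  plan: [1, 0.007, 0.03, 0.02, 0, 1, 0.007, 0.09, 0.04, 0, 1, 0.007, 0.15, 0.043, 0, 1, 0.007, 0.2, 0.043, 0, 1, 0.007, 0.235, 0.043, 0]

```text
time_s: 14.27
tcp_pos: [494.8, -250.5, 26.5]
eef_rot: [3.14, 0.0, 1.325]
contact_force: [0.6, 0.7, -2.0]
finger_gap: 26.9
finger_force: 59.6
```

>>> carry_out:
  plan: [1, 0, 0, 0, 0, 1, 0, 0, 0, 0, 1, 0, 0, 0, 0]

```text
time_s: 14.52
tcp_pos: [492.5, -250.2, 26.3]
eef_rot: [-3.141, 0.0, 1.324]
contact_force: [0.2, -0.1, -1.5]
finger_gap: 26.9
finger_force: 59.6
```

```bash
python3 meas.py w9 2>/dev/null | grep -v wall; python3 - <<'E'
E
python3 - <<'E'
from h import *
import subprocess
st=arm.state(); t=st['tcp_pos']
print(subprocess.run(['python3','m2.py','w9','564.47','-268.6','-0.2468',*map(str,[t[0],t[1],st['eef_rot'][2],t[2]+53])],capture_output=True,text=True).stdout)
E
```

```text
tcp [ 492.36 -250.17   26.35] 1.3237021129645226 [ 0.27  0.3  -2.79] 14.5667
base [ 564.35 -268.52   -0.25] -0.2478 43 0.06607447729708299
board [ 490.83 -249.97    1.32] 1.3183 75 0.5798718593112415
board in box by base -75.8272999792885 -0.04383048095818509 yaw err -0.004649826996070083
yo (24, [0.3, 0.3, 0.3, 0.3, 0.3, 0.3, 0.3, 0.3, 0.3, 0.3, 0.2, 0.2, 0.3, 0.3, 0.3, 1.7, 1.5, 3.0, 3.0, 1.9, 1.7, 2.0, 2.0, 1.9])
yi (25, [1.0, 1.0, 1.0, 1.1, 1.1, 1.1, 1.0, 1.0, 1.0, 1.0, 0.8, 1.0, 1.0, 1.0, 1.0, 1.0, 1.0, 1.0, 1.0, 1.0, 1.0, 0.6, 0.6, 0.6, 0.6])
endp (25, [-0.2, -0.2, -0.2, -0.4, -0.4, -0.2, -0.2, -0.2, -0.2, -0.4, -0.4, -0.4, -0.2, -0.2, -0.2, -0.2, -0.2, -0.4, -0.2, -0.2, -0.2, -0.2, -0.2, -0.2, -0.0])
endm None
ym None
end (25, [-0.3, -0.3, -0.3, -0.3, -0.3, -0.3, -0.3, -0.3, -0.3, -0.3, -0.3, -0.3, -0.3, -0.0, -0.0, -0.0, -0.0, -0.0, -0.0, -0.0, -0.0, -0.0, -0.0, -0.3, -0.3])
lp (25, [0.6, 0.8, 0.8, 1.0, 1.0, 1.0, 1.0, 1.0, 1.0, 1.0, 0.9, 0.8, 0.9, 0.9, 0.9, 0.7, 0.9, 0.9, 0.9, 0.7, 0.9, 0.9, 0.9, 1.0, 0.9])
lm (25, [1.4, 1.6, 1.6, 1.8, 1.6, 1.6, 1.6, 1.7, 1.7, 1.7, 1.7, 1.7, 1.7, 1.5, 1.7, 1.6, 1.6, 1.4, 1.3, 1.2, 1.4, 1.4, 1.6, 1.6, 1.4])
```

>>> carry_out:
  plan: [1, 0, 0, 0.012, 0, 1, 0, 0.01, 0.014, 0, 1, 0, 0.02, 0.014, 0, 1, 0, 0.03, 0.014, 0, 1, 0, 0.036, 0.014, 0]

```text
time_s: 14.98
tcp_pos: [497.2, -251.6, 25.0]
eef_rot: [-3.14, -0.0, 1.324]
contact_force: [-4.2, 1.6, 5.8]
finger_gap: 26.6
finger_force: 60.8
```

>>> carry_out:
  plan: [1, 0, 0.007, 0, 0, 1, 0, 0.014, 0, 0, 1, 0, 0.02, 0, 0, 1, 0, 0.02, 0, 0]

```text
time_s: 15.32
tcp_pos: [498.3, -251.9, 25.0]
eef_rot: [-3.136, -0.0, 1.324]
contact_force: [-8.4, 2.6, 10.6]
finger_gap: 27.2
finger_force: 61.1
```

>>> carry_out:
  plan: [1, 0, 0.007, -0.003, 0, 1, 0, 0.014, -0.006, 0, 1, 0, 0.02, -0.008, 0, 1, 0, 0.02, -0.008, 0]

```text
time_s: 15.65
tcp_pos: [498.1, -251.8, 25.0]
eef_rot: [-3.13, -0.001, 1.324]
contact_force: [-12.7, 2.9, 8.7]
finger_gap: 26.8
finger_force: 61.0
```

```bash
python3 - <<'E'
from h import *
import subprocess
st=arm.state(); t=st['tcp_pos']; snap('wrist','w10'); print(t,st['eef_rot'],st['contact_force'],st['moment'])
print(subprocess.run(['python3','m2.py','w10','564.47','-268.6','-0.2468',*map(str,[t[0],t[1],st['eef_rot'][2],78])],capture_output=True,text=True).stdout)
E
```

```text
[ 498.11727226 -251.81040984   25.04178478] [-3.13019416e+00 -1.04822022e-03  1.32377251e+00] [-12.72650226   2.91202178   8.7271431 ] [0.58604105 2.10155766 0.23682034]
yo (25, [0.2, 0.3, 0.3, 0.3, 0.3, 0.3, 0.3, 0.3, -0.0, 0.2, 0.2, 0.2, 0.2, 0.2, 0.2, -0.0, 1.5, 1.5, 3.0, 3.0, 1.8, 2.0, 2.0, 2.0, -0.2])
yi (25, [0.9, 0.9, 0.9, 0.9, 0.9, 0.9, 0.9, 0.9, 0.9, 0.9, 0.9, 0.9, 0.9, 0.8, 0.9, 0.8, 0.8, 0.8, 0.8, 0.8, 0.8, 0.8, 0.8, 0.8, 0.6])
endp (25, [-0.9, -0.9, 0.0, -0.0, -0.0, 0.0, 0.0, -0.0, -0.0, 0.0, 0.0, 0.0, -0.0, 0.0, 0.0, 0.0, -0.0, -0.0, 0.0, -0.0, -0.0, -0.0, -1.0, -1.0, -0.9])
endm None
ym None
end (25, [0.2, 0.2, 0.2, -0.2, -0.5, -0.5, -0.5, -0.5, -0.5, -0.5, -0.5, -0.5, -0.5, -0.5, -0.5, -0.3, -0.2, -0.5, -0.5, -0.5, -0.3, -0.3, -0.3, -0.5, -0.5])
lp (25, [0.6, 0.8, 3.6, 0.8, 0.6, 0.8, 0.8, 0.8, 0.8, 0.6, 0.8, 0.8, 0.8, 0.6, 0.7, 0.7, 0.7, 0.7, 0.7, 0.7, 0.7, 0.7, 0.7, 0.7, 0.5])
lm (25, [1.0, 1.2, 1.2, 1.4, 1.4, 1.4, 1.6, 1.4, 1.3, 1.5, 1.5, 1.3, 1.3, 1.5, 1.5, 1.6, 0.5, 0.5, 0.5, 0.5, 0.5, 0.5, 0.5, 1.6, 1.4])
```

The board is against both side walls: box x is -69.3, and the push force rose with no further travel. Relaxing the push, opening slightly and lifting off.

>>> carry_out:
  plan: [1, 0, -0.01, -0.005, 0, 1, 0, -0.02, -0.008, 0, 1, 0, -0.02, -0.008, 0, 0.65, 0, -0.02, -0.008, 0, 0.6, 0, -0.02, -0.008, 0]

```text
time_s: 16.12
tcp_pos: [501.7, -252.3, 26.7]
eef_rot: [3.14, -0.0, 1.324]
contact_force: [-3.6, 0.7, -2.2]
finger_gap: 34.1
finger_force: 1.9
```

>>> carry_out:
  plan: [0.58, 0, 0, 0, 0, 0.58, 0, 0, 0, 0, 0.58, 0, 0, 0, 0]

```text
time_s: 16.37
tcp_pos: [502.6, -252.5, 27.4]
eef_rot: [3.139, 0.0, 1.324]
contact_force: [-0.3, 0.3, -0.7]
finger_gap: 36.1
finger_force: 0.3
```

```bash
python3 go.py 498 -252 80 1.324; python3 - <<'E'
from h import *
import subprocess
st=arm.state(); t=[498.1,-251.8]; snap('wrist','w11')
print(subprocess.run(['python3','m2.py','w11','564.47','-268.6','-0.2468',*map(str,[t[0],t[1],1.324,78])],capture_output=True,text=True).stdout)
E
```

```text
tcp [ 502.5686 -252.455    27.4176] yaw 1.324273488022599 F [-0.2784  0.3148 -0.671 ] t 16.3667 | shift [-0.0045 -0.0293 -0.3506] turn 4.3526970673088866e-05 j [ 0.2586  0.4986  0.2407  1.7179 -0.1423  0.9393  0.3084]
yo (25, [0.5, 0.5, 0.5, 0.5, 0.5, 0.5, 0.5, 0.5, 0.5, 0.3, 0.3, 0.3, 0.3, 0.5, 0.5, 0.5, 1.7, 1.7, 3.1, 3.1, 1.9, 1.9, 1.9, 2.1, 2.1])
yi (25, [1.0, 1.0, 0.8, 1.0, 1.0, 1.0, 1.2, 1.0, 1.0, 1.0, 1.0, 1.0, 1.0, 0.8, 1.0, 1.0, 1.0, 1.0, 1.0, 1.0, 1.0, 1.0, 1.0, 0.6, 0.6])
endp (25, [-0.0, -1.1, 0.0, -0.0, -0.0, 0.0, -0.0, -0.2, -0.0, 0.0, 0.0, -0.0, -0.0, 0.0, 0.0, 0.0, -0.0, -0.0, 0.0, -0.0, -0.9, -0.9, -0.9, -0.9, -1.1])
endm None
ym None
end (25, [0.3, 0.3, 0.2, -0.0, -0.0, -0.0, -0.0, -0.0, -0.0, -0.0, -0.0, -0.0, -0.0, -0.0, -0.0, 0.2, 0.2, 0.2, 0.2, 0.2, 0.2, -0.0, -0.0, -0.2, -0.2])
lp (25, [0.4, 0.6, 0.6, 0.8, 0.8, 0.6, 0.8, 0.8, 0.8, 0.6, 0.8, 0.8, 0.6, 0.8, 0.8, 0.7, 0.7, 0.7, 0.7, 0.7, 0.7, 0.7, 0.7, 0.7, 0.5])
lm (25, [1.4, 1.2, 1.4, 1.4, 1.4, 1.4, 1.6, 1.6, 1.4, 1.4, 1.4, 1.5, 1.5, 1.5, 1.5, 1.7, 0.6, 0.6, 0.5, 0.5, 0.5, 0.5, 0.5, 1.4, 1.6])
```

>>> carry_out:
  plan: [0.58, 0, -0.025, 0, 0, 0.58, 0, -0.025, -0.01, 0, 0.58, 0, -0.025, -0.06, 0, 0.58, 0, -0.025, -0.13, 0, 0.58, 0, -0.025, -0.2, 0]

```text
time_s: 16.83
tcp_pos: [497.9, -251.5, 58.1]
eef_rot: [3.14, 0.0, 1.324]
contact_force: [0.2, 0.3, 0.4]
finger_gap: 36.1
finger_force: 0.0
```

>>> carry_out:
  plan: [0.58, 0, 0, -0.1, 0, 0.58, 0, 0, -0.2, 0, 0.58, 0, 0, -0.35, 0, 0.58, 0, 0, -0.5, 0, 0.58, 0, 0, -0.6, 0]

```text
time_s: 17.25
tcp_pos: [499.0, -252.2, 150.7]
eef_rot: [3.136, 0.001, 1.324]
contact_force: [1.0, -0.5, 0.4]
finger_gap: 35.9
finger_force: 0.0
```

>>> carry_out:
  plan: [0.58, 0, -0.2, 0, 0, 0.58, 0, -0.3, 0, 0, 0.58, 0, -0.3, 0, 0, 0.58, 0, -0.3, 0, 0, 0.58, 0, -0.3, 0, 0]

```text
time_s: 17.67
tcp_pos: [455.1, -240.5, 147.8]
eef_rot: [3.139, 0.0, 1.324]
contact_force: [0.2, 0.0, -0.5]
finger_gap: 36.0
finger_force: 0.0
```

```bash
python3 - <<'E'
from h import *
import subprocess
from edge import *
st=arm.state(); print(st['tcp_pos'],st['time_s'],st['finger_gap'])
w=snap('wrist','w12'); snap('scene','sc12'); snap('side','sd12')
b,n,m,_=refine([(w,BASE)],[564.4,-268.5,-.247],W=7); print('base',b,b[2],n,m)
q=[b[0]+np.cos(b[2])*-69,b[1]+np.sin(b[2])*-69,b[2]+np.pi/2]
print(subprocess.run(['python3','m2.py','w12',*map(str,b),*map(str,q),'78'],capture_output=True,text=True).stdout)
print(w2px(w,tr(q,[[80,14,78],[-80,14,78],[-80,-14,78],[80,-14,78]])))
E
cat >> m2.py <<'E'
for n,s in dict(lp2=([-79,14,T],[0,14,T]),lm2=([-79,-14,T],[0,-14,T]),end2=([-80,-12,T],[-80,12,T])).items(): print(n,off(q,s))
E
python3 m2.py w12 564.4 -268.5 -0.247 497.5 -251.6 1.3238 78 | tail -3
```

```text
[ 455.08 -240.54  147.79] 17.6667 35.993751348661334
base [ 564.09 -268.53   -0.25] -0.24841277149815993 53 0.049724452411542865
yo (25, [0.3, 0.3, 0.3, 0.3, 0.3, 0.3, 0.3, 0.3, 0.3, -0.0, -0.0, -0.0, -0.0, -0.0, -0.0, -0.0, 0.3, 1.7, 1.7, 3.7, 3.7, 3.7, 2.0, 4.1, 4.1])
yi (25, [0.4, 0.4, 0.4, 0.4, 0.4, 0.4, 1.1, 0.7, 0.7, 0.7, 0.7, 0.7, 0.7, 0.7, 0.7, 0.7, 0.7, 0.7, 0.7, 0.7, 0.7, 0.7, 0.7, 0.7, 0.7])
endp (25, [-1.1, -1.1, 0.4, 0.4, 0.4, 0.4, 0.4, 0.7, 0.7, 0.7, 0.4, 0.4, 0.4, 0.4, 0.4, 0.4, 0.7, 0.7, 0.7, 0.7, 0.4, -1.1, -1.1, -1.1, 0.4])
endm (25, [-0.0, 0.4, 0.8, 1.3, 2.1, 2.1, 2.9, 3.0, 3.4, 4.2, 4.2, 5.1, 5.5, 6.0, 6.4, 7.2, 7.3, 7.7, -3.8, -3.4, -3.0, -2.6, -2.6, -2.6, -3.4])
ym (22, [7.4, 1.0, 0.5, 6.4, 6.9, 7.4, 5.5, 0.5, 0.5, 0.5, 0.5, 0.5, 0.5, 0.5, 0.5, 0.5, 0.5, 0.5, 0.5, 0.5, 0.5, 0.5])
end (25, [0.3, 0.3, 0.3, 0.3, 0.3, 0.3, 0.3, 0.3, 0.3, 0.3, 0.3, -0.3, -0.3, -0.3, -0.3, -0.3, -0.3, -0.3, -0.3, -0.3, -0.3, -0.3, -0.3, -0.3, -0.3])
lp (25, [6.1, 6.1, 6.1, 6.1, 6.0, 6.0, 6.4, 6.7, 6.0, 5.9, 5.9, 6.3, 6.2, 6.2, 6.6, 6.5, 6.5, 5.8, 6.1, 6.1, 6.1, 6.4, 6.4, 6.4, 6.0])
lm (25, [0.8, 0.4, 0.4, 0.8, 0.8, 0.4, 0.8, 0.8, 0.7, 0.4, 0.7, 0.7, 0.7, 0.4, 0.7, 1.1, -0.4, -0.4, -0.7, -0.4, -0.4, -0.7, -0.7, 1.1, -0.4])

[[365.6   93.7 ]
 [357.6  290.28]
 [390.26 290.18]
 [405.27  93.9 ]]
lp2 (25, [-0.9, 0.9, 1.3, 1.7, 2.5, 3.8, 4.6, 5.0, 5.4, 6.2, 6.6, 6.6, 6.1, 6.1, 6.5, 6.5, 6.4, 6.4, 6.4, 6.7, 5.9, 6.3, 6.3, 6.2, 6.2])
lm2 (25, [3.4, 3.0, -7.7, -6.0, -4.7, -3.4, -1.7, -0.4, 2.9, 0.8, 0.8, 0.8, 0.4, 0.8, 0.8, 0.4, 0.8, 0.8, 0.8, 1.2, 0.8, 0.8, 1.2, 0.8, 0.8])
end2 (14, [1.5, 1.5, 1.5, 0.5, 0.5, 0.5, 0.0, -2.5, -6.5, -7.0, -7.0, -7.0, -7.0, -7.0])
```

Edge measurements put the wall in place with any gap at most about 1 mm, close to pixel noise. To be sure it's snug I'll add a gentle push low on the outer face, with the tool turned 90° so the fingertips reach the foot.

>>> carry_out:
  plan: [0.58, 0, -0.05, 0, -0.0199, 0.58, 0, -0.05, 0, -0.0398, 0.58, 0, -0.05, 0, -0.0597, 0.58, 0, -0.05, 0, -0.0796, 0.58, 0, -0.05, 0, -0.0994]

```text
time_s: 18.23
tcp_pos: [447.1, -238.5, 146.6]
eef_rot: [-3.141, -0.0, 1.955]
contact_force: [0.6, 0.2, 0.4]
finger_gap: 35.7
finger_force: 0.0
```

>>> carry_out:
  plan: [0.58, 0, 0, 0, -0.0199, 0.58, 0, 0, 0, -0.0398, 0.58, 0, 0, 0, -0.0597, 0.58, 0, 0, 0, -0.0796, 0.58, 0, 0, 0, -0.0994]

```text
time_s: 18.65
tcp_pos: [447.1, -238.6, 146.5]
eef_rot: [3.142, -0.0, 2.58]
contact_force: [0.4, 0.3, 0.0]
finger_gap: 36.0
finger_force: 0.0
```

>>> carry_out:
  plan: [0.58, 0, 0, 0, -0.0199, 0.58, 0, 0, 0, -0.0398, 0.58, 0, 0, 0, -0.0512, 0.58, 0, 0, 0, -0.0512, 0.58, 0, 0, 0, -0.0512]

```text
time_s: 19.07
tcp_pos: [446.9, -238.6, 146.5]
eef_rot: [3.141, -0.0, 2.893]
contact_force: [-0.5, 0.2, 0.6]
finger_gap: 36.0
finger_force: 0.0
```

```bash
python3 go.py 452 -241 0 2.894
```

```text
tcp [ 446.8615 -238.5902  146.5451] yaw 2.892871789559941 F [-0.4854  0.2283  0.5838] t 19.0667 | shift [-0.0373 -0.0073  0.977 ] turn -0.00017956026838330006 j [ 0.4246  0.2633  0.0395  1.7209 -0.0113  1.1578  1.7893]
```

>>> carry_out:
  plan: [0.58, 0, -0.007, 0.15, 0, 0.58, 0, -0.007, 0.32, 0, 0.58, 0, -0.007, 0.48, 0, 0.58, 0, -0.007, 0.6, 0, 0.58, 0, -0.007, 0.7, 0]

```text
time_s: 19.48
tcp_pos: [445.6, -239.1, 40.0]
eef_rot: [3.141, -0.002, 2.893]
contact_force: [-0.5, 0.3, -0.4]
finger_gap: 35.9
finger_force: 0.0
```

>>> carry_out:
  plan: [0.58, 0, 0, 0.08, 0, 0.58, 0, 0, 0.16, 0, 0.58, 0, 0, 0.22, 0, 0.58, 0, 0, 0.26, 0, 0.58, 0, 0, 0.26, 0]

```text
time_s: 19.9
tcp_pos: [445.4, -239.0, 1.5]
eef_rot: [3.141, -0.003, 2.894]
contact_force: [-1.3, -0.1, 0.2]
finger_gap: 36.2
finger_force: 0.0
```

>>> carry_out:
  plan: [0.58, -0.03, 0, 0, 0, 0.58, -0.06, 0, 0, 0, 0.58, -0.09, 0, 0, 0, 0.58, -0.12, 0, 0, 0, 0.58, -0.14, 0, 0, 0]

```text
time_s: 20.32
tcp_pos: [468.1, -245.1, 3.4]
eef_rot: [-3.141, 0.002, 2.895]
contact_force: [-0.3, 1.0, -0.1]
finger_gap: 35.8
finger_force: 0.0
```

>>> carry_out:
  plan: [0.58, 0, 0, 0, 0, 0.58, 0, 0, 0, 0]

```text
time_s: 20.48
tcp_pos: [466.9, -244.7, 2.9]
eef_rot: [-3.142, 0.0, 2.895]
contact_force: [-0.7, 1.1, -1.1]
finger_gap: 35.8
finger_force: 0.0
```

>>> carry_out:
  plan: [0.58, -0.01, 0, 0, 0, 0.58, -0.02, 0, 0, 0, 0.58, -0.03, 0, 0, 0, 0.58, -0.04, 0, 0, 0, 0.58, -0.05, 0, 0, 0]

```text
time_s: 20.9
tcp_pos: [471.3, -245.8, 2.2]
eef_rot: [3.141, -0.005, 2.895]
contact_force: [-6.9, 1.3, 2.6]
finger_gap: 36.0
finger_force: 0.0
```

>>> carry_out:
  plan: [0.58, -0.01, 0, 0, 0, 0.58, -0.02, 0, 0, 0, 0.58, -0.02, 0, 0, 0]

```text
time_s: 21.15
tcp_pos: [470.9, -245.7, 1.2]
eef_rot: [3.14, -0.012, 2.894]
contact_force: [-8.8, 2.3, 3.0]
finger_gap: 35.4
finger_force: 0.0
```

The push stalls at about 9 N, well above the board's sliding friction, so it's seated. Retreating and doing a final check.

>>> carry_out:
  plan: [0.58, 0.05, 0, 0, 0, 0.58, 0.12, 0, 0, 0, 0.58, 0.2, 0, -0.1, 0, 0.58, 0.2, 0, -0.3, 0, 0.58, 0.2, 0, -0.5, 0]

```text
time_s: 21.57
tcp_pos: [446.2, -239.2, 77.6]
eef_rot: [3.141, -0.002, 2.894]
contact_force: [1.1, -1.0, 0.6]
finger_gap: 35.8
finger_force: 0.0
```

>>> carry_out:
  plan: [0.58, 0, 0, -0.2, 0.0199, 0.58, 0, 0, -0.35, 0.0398, 0.58, 0, 0, -0.5, 0.0597, 0.58, 0, 0, -0.5, 0.0796, 0.58, 0, 0, -0.5, 0.0994]

```text
time_s: 21.98
tcp_pos: [449.9, -240.8, 155.3]
eef_rot: [3.138, 0.006, 2.264]
contact_force: [0.2, 0.3, -0.3]
finger_gap: 35.9
finger_force: 0.0
```

>>> carry_out:
  plan: [0.58, 0.1, 0.1, 0, 0.0199, 0.58, 0.15, 0.15, 0, 0.0398, 0.58, 0.15, 0.15, 0, 0.0597, 0.58, 0.15, 0.15, 0, 0.0796, 0.58, 0.15, 0.15, 0, 0.0994]

```text
time_s: 22.4
tcp_pos: [451.3, -207.9, 153.1]
eef_rot: [3.139, 0.001, 1.641]
contact_force: [-0.6, 0.2, 0.1]
finger_gap: 35.7
finger_force: 0.0
```

>>> carry_out:
  plan: [0.58, 0, 0, 0, 0.0199, 0.58, 0, 0, 0, 0.0398, 0.58, 0, 0, 0, 0.051, 0.58, 0, 0, 0, 0.051, 0.58, 0, 0, 0, 0.051]

```text
time_s: 22.82
tcp_pos: [450.9, -208.1, 153.0]
eef_rot: [3.14, 0.0, 1.328]
contact_force: [-0.6, -0.1, 0.4]
finger_gap: 35.8
finger_force: 0.0
```

```bash
python3 - <<'E'
import subprocess
from edge import *
st=arm.state(); print(st['tcp_pos'],st['time_s'],st['eef_rot'])
w=snap('wrist','w13'); snap('scene','sc13'); snap('side','sd13')
b,n,m,_=refine([(w,BASE)],[564.4,-268.5,-.247],W=7); print('base',b,b[2],n,m)
q=[b[0]+np.cos(b[2])*-69,b[1]+np.sin(b[2])*-69,b[2]+np.pi/2]
print(subprocess.run(['python3','m2.py','w13',*map(str,b),*map(str,q),'78'],capture_output=True,text=True).stdout)
print(w2px(w,tr(q,[[80,14,78],[-80,14,78],[-80,-14,78],[80,-14,78],[80,14,18],[-80,14,18]])))
# profile across the board in opening, box x at z=78
g=w['image'].mean(2)
for y in (40,0,-30,66):
    u=w2px(w,tr(b,[[x,y,78] for x in range(-100,-44,2)])).round().astype(int); print(y,[int(g[v,h]) if 0<=v<400 and 0<=h<640 else -1 for h,v in u])
E
```

```text
[ 450.9  -208.14  152.99] 22.8167 [3.14 0.   1.33]
base [ 564.11 -268.35   -0.25] -0.24610773882481338 53 0.07503327110999711
yo (25, [5.9, 5.9, 5.9, 5.9, 5.9, 5.9, 5.9, 5.9, 5.9, 6.6, 6.6, 5.9, 5.9, 5.9, 5.9, 5.9, 5.9, 6.7, 6.7, 5.9, 5.9, 3.7, -0.0, 6.3, 3.0])
yi (25, [0.4, 0.4, 0.4, 0.4, 0.4, 0.4, 0.4, 0.4, 0.8, 0.8, 0.8, 0.8, 0.8, 0.8, 0.8, 0.8, 0.8, 0.8, 0.8, 0.8, 0.8, 0.4, 0.4, 0.4, 0.4])
endp (22, [-0.8, 0.8, 0.4, 0.8, 0.8, 0.8, 0.8, 0.8, 0.8, 0.8, 1.1, 0.8, 0.8, 0.8, 0.8, 0.8, 0.8, 0.8, 1.1, -1.1, -1.1, 0.8])
endm (4, [5.8, 6.6, 7.5, 7.6])
ym (4, [9.7, 9.7, 9.7, 9.7])
end (25, [5.9, 5.9, 5.9, 5.9, 5.9, 5.9, 5.9, 5.9, 5.9, 5.9, 5.9, 5.9, 5.5, 5.5, 5.5, 5.5, 5.5, 5.5, 5.9, 5.9, 5.9, 5.9, 5.9, 5.5, 5.5])
lp (25, [0.0, 0.0, 0.4, 0.0, 0.0, 0.0, 0.0, 0.4, 0.0, 0.0, 0.0, -0.0, 0.0, 0.4, -0.4, 0.0, -0.0, 0.0, 0.4, -0.4, -0.4, 0.0, 0.0, 0.0, -0.4])
lm (25, [0.4, 0.8, 0.4, 0.4, 0.8, -4.8, -5.2, -7.2, 0.8, 0.4, 0.4, 0.8, 0.4, 0.4, 0.8, -0.8, -0.8, -0.8, -0.8, -0.8, -0.8, -0.8, -0.8, 1.1, -0.8])
lp2 (25, [5.0, 5.4, 6.3, 6.7, 7.1, 7.5, 7.9, -7.9, -3.5, -3.5, -2.2, -1.3, -0.4, 0.9, 1.7, 2.6, -7.2, -5.9, 5.9, 6.3, 7.1, 7.5, 7.5, 7.4, 7.4])
lm2 (18, [-7.5, -0.9, 1.3, 2.2, 3.9, 5.2, 6.5, 0.4, 0.4, 0.4, 0.4, 0.8, 0.4, 0.8, 0.8, 0.4, 0.8, 0.8])
end2 None

[[379.16 136.53]
 [368.95 316.09]
 [399.93 316.  ]
 [416.51 136.71]
 [368.21 128.22]
 [361.31 279.87]]
40 [216, 215, 214, 215, 202, 82, 90, 91, 88, 152, 154, 161, 166, 168, 162, 152, 152, 153, 158, 159, 160, 161, 149, 135, 133, 134, 131, 132]
0 [212, 212, 208, 211, 191, 88, 91, 92, 88, 152, 151, 160, 161, 155, 154, 154, 154, 155, 159, 163, 163, 162, 172, 102, 102, 103, 105, 106]
-30 [203, 208, 215, 68, 18, 19, 24, 18, 119, 118, 119, 119, 123, 29, 31, 28, 30, 26, 103, 165, 164, 163, 176, 57, 58, 57, 104, 108]
66 [214, 218, 210, 212, 226, 86, 89, 92, 88, 142, 153, 162, 166, 166, 155, 150, 151, 150, 153, 157, 158, 159, 150, 163, 165, 167, 165, 165]
```

```bash
python3 -c "
from rig import arm
print(arm.finish_job())"
```

```text
the job is handed in; nothing more can be done
None
```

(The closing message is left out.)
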